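# Press a filter cassette shut in bench-mounted locking pliers

## Robot

A 6-joint arm with a two-finger parallel gripper is mounted at the origin on the work surface. World frame = base frame: x ahead of the robot, y to its left, z up, the work surface at z = 0. Lengths are in mm, angles in rad, forces in N, time in s.
With the tool pointing down it reaches from about 400 to 925 mm from the base axis. Payload 12.5 kg.
Tool frame: the origin (TCP) lies between the finger pads; the fingertips stand 11 mm ahead of it and the grasp point (between the pads) lies 8 mm behind it; y points along the fingers, x is the direction in which the jaws open and shut, and the axes are right-handed (so a half turn about y gives the same grasp; the last joint's range is limited). The gripper opens to 95 mm and grips with 3 to 60 N. Pads are 20 mm wide; open, the fingers measure 119 mm over their backs; the gripper's body (75 mm by 180 mm) begins 59 mm behind the grasp point.
Start: joints at [1.094, 0.491, 1.559, -0, 1.092, -0.106], TCP at [226.46, 582.547, 225.661] pointing down, gripper open.
Joint ranges: [-3.1, 3.1], [-0.84, 2.19], [0.05, 2.79], [-1.13, 4.28], [0.06, 2.93], [-2.69, 2.69]. Speed limits (rad/s): [2.22, 2.22, 2.79, 3.14, 3.14, 3.14].

## Interface

Orientations are given as [roll, pitch, yaw] about the fixed x, y, z axes, in that order (R = Rz(yaw) Ry(pitch) Rx(roll)).
In Python, from cell import env gives the robot as it stands.
- The arm moves only by the tool jog_arm, never from a script. Its argument "series" is a list of rows, each an object of numbers: "dx", "dy", "dz": the shift along the world's x, y, z in m; "rx", "ry", "rz": the turn, a rotation vector about the world's x, y, z in degrees; "gripper": the opening, from 0 (shut) to 1 (fully open). A call has 1 to 12 rows; each row shifts and turns the commanded pose from where the row before left it; what a row does not reach is not made up. A row lasts 1/10 s, in which the tool goes at most 50 mm and 8.59 degrees, less where a joint would pass 70% of its speed; a pose out of reach is approached as far as the arm can. A call is refused whole if a number of a shift passes 0.05 or a number of a turn 8.59, either way. A call with a gripper value outside its range is refused whole. The fingers move at their own pace and stop on an object; the grip force is fixed at half the most. Time passes only in rows, so rows that do not move let the fingers close. It gives the time, the measured TCP pose, the force and the opening at its end, in the units of the state.
- env.state(): the state, without advancing time (a new reading comes with each control period).
- env.read_camera(name): name is "scene" or "top" or "wrist"; returns the picture (420x560x3 uint8, red, green, blue); there is no depth.
- env.camera_info(name): a dict with "camera_matrix" (3x3 intrinsics, pixels), "k1" (the pictures are not rectified: a ray, as slopes to the right and down, at radius r is drawn at 1 + k1 r^2 times it, then the intrinsics apply), "R" (3x3) and "t" (3): a world point X has camera coordinates R X + t; the wrist camera has in their place "mount" (4x4, takes a point from camera to tool coordinates, whose origin is the TCP and whose axes are the tool frame's). Camera axes: x right, y down, z forward; pixel columns grow to the right and rows downward; lengths in mm; the calibration is good to about 2 mm. A picture is of the moment at which its call begins: read the wrist's pose just before it. camera_info takes no time and is no camera call.
- env.job_done(): hands the job in, once; it reports no verdict.
The state is a dict: "t": time; "joints": joint angles; "qvel": joint speeds; "tau": joint torques, N m; "eef_pos": TCP position; "tcp_rot": TCP orientation; "ft_force": force on the tool from outside, world axes, zero at the start; "moment": the same for the moment, N m; "opening": opening from 0.0 (shut) to 1.0 (fully open).
Only numpy, scipy, OpenCV 4.12 (cv2) and the standard library are available. Lean on these libraries where they do the work, as an engineer would, in place of code of your own. Each camera call takes 0.05 s, during which the arm holds its last target.

## Task

Press the filter cassette shut in the bench-mounted locking pliers. With closed fingers gently slide the cassette along the loading plate until it sits against both stop blocks under the open jaw. Then press the black handle down past its dead centre until you feel it bottom on its stop screw, and hold it there for half a second with a firm but moderate push, so that the pliers lock and press the lid home. Then flick the blue release lever so that the handle springs fully open, and leave the closed cassette in its place; force nothing, and leave the other things on the bench alone.

Things in the scene. Friction and masses are not known exactly. Their poses are not given: they have to be found in the camera images.
- pliers: Locking pliers, lower handle bolted to a grey base plate (365 x 100 x 10 mm) fixed on the bench. Origin: on the bench (z = 0) straight below the nest, where the cassette must sit. x axis: along the pliers towards their nose and the loading plate (handles run to -x); z up. All moving parts swing in the plane y = 0.
- nest (a point): Nest centre, on the loading plate's top, 30 mm above the bench. The plate carries guide rails along x: 6 mm high, 44 mm apart inside. Two steel stop blocks, 12 mm high, form a V behind the nest: the 40 mm cassette touches both when its centre is over this point. It is slid in towards -x under the open jaw.
- plate_end (a point): Outer end of the loading plate's top, on its centre line, 100 mm from the nest along the pliers' +x, 30 mm above the bench. Free space above it and for 60 mm beyond it.
- jaw_tip (a point): Foot of the rubber tip under the upper jaw, over the nest. Open: 61 mm above the bench. The jaw (16 mm wide) lies above the pliers' x axis from x = -70 to 10 mm; open, its top over the nest is 92 mm above the bench, so a finger pushing the cassette in stands close in front of it.
- cassette_mid (a point): Loose two-piece filter cassette (50 to 80 g) on the loading plate between the rails. This point: centre of its white body, a disc 40 mm in diameter, 14 mm high, so 7 mm above its underside and 37 mm above the bench. On it the blue lid, 37.6 mm in diameter, 8 mm high. Starts 45 to 75 mm from the nest along the pliers' +x. Over 20 N on it is too rough.
- lid (a joint): Gap by which the lid stands proud of the cassette body, m: starts at 0.002 to 0.004 (a yellow ring shows in the gap), 0 = pressed home. A tight push fit: the jaw presses it home as the handle closes, and it stays where it was pressed to.
- handle: Upper moving steel handle, black sleeve at its rear. Origin: front pivot; runs to its own -x. Starts open. Takes up to 8 N, near 0 at dead centre; lower, it drops onto a hard stop screw whose height differs each time and is not given. Creep down, feel it bottom, then hold the sleeve on the stop with 10 to 18 N for half a second: under 8 N is not firm, over 25 N (also a knock) is forcing.
- handle_grip (a point): Middle of the sleeve's upper face, where to press, right over the stop screw. In the pliers' frame x, z = -237, 161 mm open (face rises to the rear by 0.5 rad); -249, 83.4 mm at dead centre; -249, 75 to 82 mm when bottomed (face nearly level). Moves on an arc. The sleeve, 26 mm wide, reaches 24 mm to the rear and 32 mm to the front of it.
- release: Blue release lever, hinged on the handle (origin on its hinge) and standing up above it; its tail runs back to the thumb end. Do not touch it while closing the handle: it keeps the pliers from locking. Over 25 N on it is forcing.
- release_tip (a point): Top of the lever's rolled thumb end (10 mm thick, 18 mm wide across the pliers). In the pliers' frame x, z = -183, 175 mm open; -208, 114 to 119 mm locked. Pressed straight down when locked: some play, then 5 to 15 N, and it frees the toggle when this point is 104 to 107 mm above the bench; it bottoms at 98 mm. When the finger is lifted, handle and lever follow it up.
- bottle: Bystander: closed glass bottle with blue cap, 68 mm in diameter, 150 mm high, standing behind the handles. Origin at the centre of its underside.
- tipbox: Bystander: white and purple box of pipette tips, 122 x 84 x 58 mm. Origin at the centre of its underside.
- tin: Bystander: low round metal tin, 60 mm in diameter, 42 mm high, beyond the nose of the pliers. Origin at the centre of its underside.
- jar: Bystander: small amber jar, 52 mm in diameter, 70 mm high. Origin at the centre of its underside.
Not all that is in view belongs to the job. There is more than one size of the part that bears cassette_mid; the job needs the middle-sized.

How it is judged:
By the outcome, as a careful person would: the job done as asked, in the order asked, and still so for the second after the job is handed in, with the robot touching nothing.
It also fails if it takes over 51 s, if anything falls off the work surface, if the arm or the gripper's body presses on something with over 40 N, if the wrist force passes 120 N, or if a joint passes its speed limit or range.

## Working session

There is one attempt and no reset: what is moved stays moved. The work goes in short steps, Python scripts to look and compute and a tool call to move; the robot and the scene stay as the last step left them, time stands still between calls to the robot, and variables do not carry over. Pictures are saved under pics/ and viewed, and the job is handed in when it is done.

Besides the shell and the picture viewer there is one more tool, called after "Call:" by a JSON object that holds its "op" and its "data". jog_arm: Moves the arm, as the interface text tells. Its arguments: {"type":"object","properties":{"series":{"type":"array"}},"required":["series"]}

```bash
ls; mkdir -p pics; python3 - <<'E'
from cell import env
import cv2,json
for n in ("scene","top"):
    im=env.read_camera(n); cv2.imwrite(f"pics/{n}0.png",im[:,:,::-1])
    i=env.camera_info(n); print(n,{k:(v.tolist() if hasattr(v,'tolist') else v) for k,v in i.items()})
s=env.state(); print(s)
print(env.camera_info("wrist"))
E
```

```text
pics
scene {'camera_matrix': [[472.8978802904428, 0.0, 279.1832201923333], [0.0, 472.8978802904428, 205.01565449474458], [0.0, 0.0, 1.0]], 'k1': -0.143365423584663, 'R': [[-0.8489222806458682, 0.5285014868504803, -0.004140026551755088], [0.3658615317699011, 0.5819876173556187, -0.7262477213841784], [-0.38141355638466673, -0.618042548407115, -0.6874206189549738]], 't': [437.0234994486023, -140.79018189864914, 1274.6671284756949]}
top {'camera_matrix': [[459.66554075063345, 0.0, 274.5784663596421], [0.0, 459.66554075063345, 207.7398245095314], [0.0, 0.0, 1.0]], 'k1': 0.009711708300663277, 'R': [[-0.027907160130900638, -0.9996029114105748, -0.0038999888373154406], [-0.993722632522121, 0.028165406219490974, -0.10826836798343567], [0.1083352206197682, 0.0008540444917989607, -0.9941140531052123]], 't': [51.0145232236345, 537.3016366097212, 977.2597681759507]}
{'t': 0.1, 'joints': array([ 1.09441557e+00,  4.91542127e-01,  1.55941542e+00, -5.89682884e-06,
        1.09168710e+00, -1.05578396e-01]), 'qvel': array([-0.00099291, -0.00026772, -0.00084875,  0.00045919, -0.00115854,
        0.00185
[... 265 characters left out ...]
'ft_force': array([ 0.03340864, -0.01583206, -0.23880386]), 'moment': array([ 0.01323095, -0.04154829, -0.03382677]), 'opening': 1.0061868948627284}
{'camera_matrix': array([[333.0239671 ,   0.        , 282.71115014],
       [  0.        , 333.0239671 , 205.93029181],
       [  0.        ,   0.        ,   1.        ]]), 'k1': 0.022696662346598364, 'mount': array([[ 9.99999901e-01,  1.00779556e-04, -4.33427074e-04,
         6.21128346e-02],
       [ 4.44878889e-04, -2.48124116e-01,  9.68728148e-01,
        -1.58689723e+02],
       [-9.91571709e-06, -9.68728245e-01, -2.48124137e-01,
         6.89660128e+01],
       [ 0.00000000e+00,  0.00000000e+00,  0.00000000e+00,
         1.00000000e+00]])}
```

View pics/scene0.png

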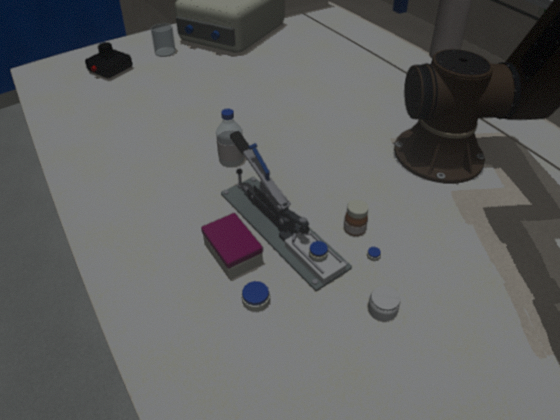

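View pics/top0.png

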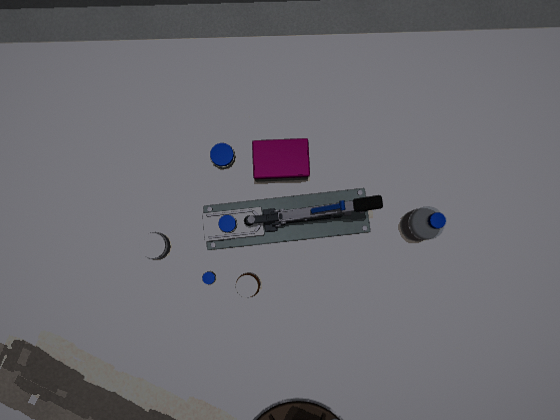

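The scene shows the pliers with their nose toward world +y and the medium cassette on the plate at top (228,223). The large one is at (222,155) and the small one at (209,278). I'll zoom in on both views.

```bash
python3 - <<'E'
import cv2,numpy as np
t=cv2.imread("pics/top0.png"); c=t[175:265,190:390]; c=cv2.convertScaleAbs(c,alpha=1.6); cv2.imwrite("pics/topz.png",cv2.resize(c,None,fx=4,fy=4,interpolation=cv2.INTER_CUBIC))
t=cv2.imread("pics/scene0.png"); c=t[120:295,200:360]; c=cv2.convertScaleAbs(c,alpha=1.6); cv2.imwrite("pics/scenez.png",cv2.resize(c,None,fx=3.4,fy=3.4,interpolation=cv2.INTER_CUBIC))
E
```

```text
(no output)
```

View pics/topz.png

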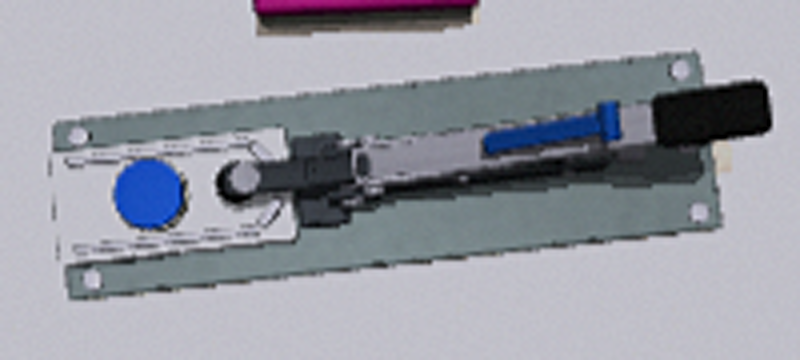

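View pics/scenez.png

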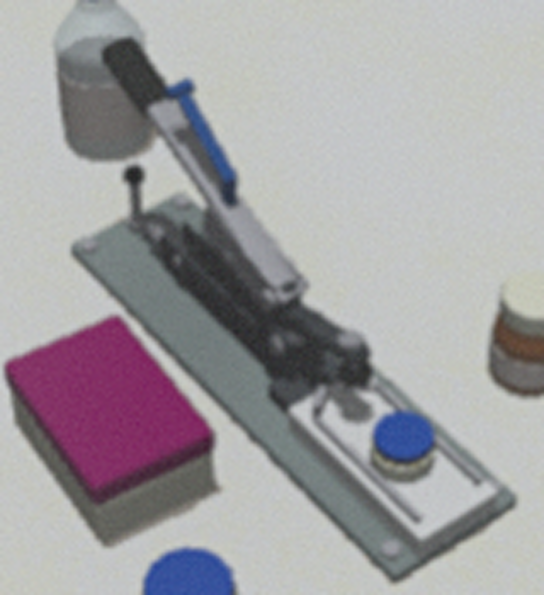

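```bash
cat > h.py <<'E'
import numpy as np, cv2
from scipy.optimize import least_squares
from scipy.spatial.transform import Rotation as Ro
def proj(X,i,R=None,t=None):
    R=i["R"] if R is None else R; t=i["t"] if t is None else t
    K=np.array(i["camera_matrix"],float); d=np.array([i["k1"],0,0,0.])
    return cv2.projectPoints(np.atleast_2d(X).astype(float),cv2.Rodrigues(np.array(R))[0],np.array(t,float),K,d)[0][:,0]
def ray(px,i,R=None,t=None):
    R=np.array(i["R"] if R is None else R); t=np.array(i["t"] if t is None else t)
    u=cv2.undistortPoints(np.array([[px]],float),np.array(i["camera_matrix"]),np.array([i["k1"],0,0,0.]))[0,0]
    d=R.T@np.array([u[0],u[1],1]); return -R.T@t,d
def at(px,z,i,R=None,t=None):
    o,d=ray(px,i,R,t); return o+d*(z-o[2])/d[2]
def wristRt(s,i):
    Rt=Ro.from_euler("xyz",s["tcp_rot"]).as_matrix(); M=np.array(i["mount"])
    Rc=Rt@M[:3,:3]; oc=Rt@M[:3,3]+s["eef_pos"]; return Rc.T,-Rc.T@oc
def plw(p,x,y,z):
    c,s=np.cos(p[2]),np.sin(p[2]); return np.array([p[0]+c*x-s*y,p[1]+s*x+c*y,z])
E
python3 - <<'E'
from cell import env
from h import *
T=env.camera_info("top");S=env.camera_info("scene")
tz=lambda u,v:((u+.5)/4-.5+190,(v+.5)/4-.5+175)
sz=lambda u,v:((u+.5)/3.4-.5+200,(v+.5)/3.4-.5+120)
bp=[at(tz(*q),10,T) for q in[(52,122),(702,52),(720,228),(68,298)]]
for b in bp: print(np.round(b,1))
print("len",np.linalg.norm(bp[0]-bp[1]),np.linalg.norm(bp[2]-bp[3]),np.linalg.norm(bp[0]-bp[3]))
bs=[at(sz(*q),10,S) for q in[(395,578),(74,250),(515,498)]]
print(np.round(bs,1))
print("end",at(tz(56,208),30,T),"sleeve",at(tz(712,109),161,T),"rel",at(tz(610,121),175,T),"lid",at(tz(148,193),55,T), "lid S",at(sz(403,437),55,S))
print("jar..tin", at((157,246),42,T))
obs=[((-237,0,161),T,tz(712,109)),((-183,0,175),T,tz(610,122)),((100,0,30),T,tz(56,208)),((-183,0,175),S,sz(182,88))]
f=lambda p:np.concatenate([(proj(plw(p,*a),i)[0]-np.array(o)) for a,i,o in obs])
r=least_squares(f,[400,50,1.5]); print(r.x,r.fun)
E
```

```text
[551.1 196.4  10. ]
[ 580.2 -168.1   10. ]
[ 481.4 -173.2   10. ]
[452.9 188.6  10. ]
len 365.6898400280465 362.9745239026125 98.4810380679287
[[ 551.5  197.    10. ]
 [ 580.4 -159.9   10. ]
 [ 454.8  187.    10. ]]
end [501.44429388 191.59731813  30.        ] sleeve [ 530.37016926 -141.4272631   161.        ] rel [524.45139222 -90.69218618 175.        ] lid [506.24775413 138.69541501  55.        ] lid S [509.09839584 140.7106184   55.        ]
jar..tin [461.82873332 290.05653863  42.        ]
[509.474756    93.03377196   1.65486415] [ 0.92162028  0.49387962 -0.74278165 -0.43617118 -0.49524762  0.1819011
 -0.3700993  -0.24548212]
```

Nest ≈ (509.5, 93), yaw ≈ 1.652, and the cassette is about 47 mm out. I'll move above the plate's outer end with the fingers closing and refine with the wrist camera.

Call:
{"op": "jog_arm", "data": {"series": [{"dx": 0.023, "dy": -0.033, "dz": -0.003, "rz": -5.34, "gripper": 0}, {"dx": 0.023, "dy": -0.033, "dz": -0.003, "rz": -5.34, "gripper": 0}, {"dx": 0.023, "dy": -0.033, "dz": -0.003, "rz": -5.34, "gripper": 0}, {"dx": 0.023, "dy": -0.033, "dz": -0.003, "rz": -5.34, "gripper": 0}, {"dx": 0.023, "dy": -0.033, "dz": -0.003, "rz": -5.34, "gripper": 0}, {"dx": 0.023, "dy": -0.033, "dz": -0.003, "rz": -5.34, "gripper": 0}, {"dx": 0.023, "dy": -0.033, "dz": -0.003, "rz": -5.34, "gripper": 0}, {"dx": 0.023, "dy": -0.033, "dz": -0.003, "rz": -5.34, "gripper": 0}, {"dx": 0.023, "dy": -0.033, "dz": -0.003, "rz": -5.34, "gripper": 0}, {"dx": 0.023, "dy": -0.033, "dz": -0.003, "rz": -5.34, "gripper": 0}, {"dx": 0.023, "dy": -0.033, "dz": -0.003, "rz": -5.34, "gripper": 0}, {"dx": 0.023, "dy": -0.033, "dz": -0.003, "rz": -5.34, "gripper": 0}]}}

```text
$.series[0]: bad value
```

```bash
python3 - <<'E'
from cell import env
import cv2,pickle
s=env.state(); im=env.read_camera("wrist"); cv2.imwrite("pics/w1.png",cv2.resize(cv2.convertScaleAbs(im[:,:,::-1],alpha=1.5),(784,588)))
cv2.imwrite("pics/w1raw.png",im[:,:,::-1]); pickle.dump(s,open("w1.pkl","wb"))
print(s["t"],s["eef_pos"],s["tcp_rot"],s["ft_force"],s["opening"])
E
```

```text
0.1 [226.3466025  582.34572396 225.0842873 ] [-1.57069067e+00  1.04668448e-03  1.19999674e+00] [ 0.03340864 -0.01583206 -0.23880386] 1.0061868948627284
```

View pics/w1.png

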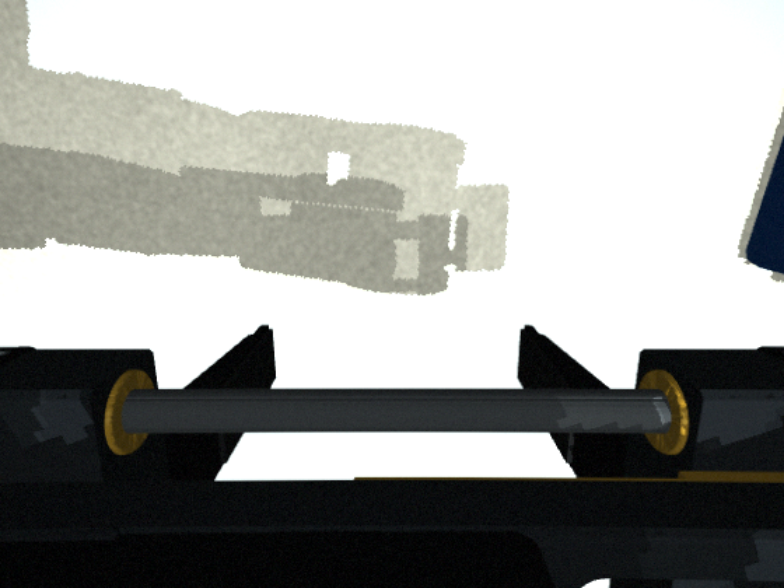

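Call:
{"op": "jog_arm", "data": {"series": [{"dx": 0.023, "dy": -0.033, "dz": -0.003, "rx": 0.0, "ry": 0.0, "rz": -5.34, "gripper": 0.0}]}}

```text
t: 0.25
eef_pos: [248.2, 551.3, 222.3]
tcp_rot: [-1.57, -0.001, 1.109]
ft_force: [0.1, -0.1, -0.3]
opening: 0.958
```

Call:
{"op": "jog_arm", "data": {"series": [{"dx": 0.023, "dy": -0.033, "dz": -0.003, "rx": 0.0, "ry": 0.0, "rz": -5.34, "gripper": 0.0}, {"dx": 0.023, "dy": -0.033, "dz": -0.003, "rx": 0.0, "ry": 0.0, "rz": -5.34, "gripper": 0.0}, {"dx": 0.023, "dy": -0.033, "dz": -0.003, "rx": 0.0, "ry": 0.0, "rz": -5.34, "gripper": 0.0}, {"dx": 0.023, "dy": -0.033, "dz": -0.003, "rx": 0.0, "ry": 0.0, "rz": -5.34, "gripper": 0.0}, {"dx": 0.023, "dy": -0.033, "dz": -0.003, "rx": 0.0, "ry": 0.0, "rz": -5.34, "gripper": 0.0}, {"dx": 0.023, "dy": -0.033, "dz": -0.003, "rx": 0.0, "ry": 0.0, "rz": -5.34, "gripper": 0.0}, {"dx": 0.023, "dy": -0.033, "dz": -0.003, "rx": 0.0, "ry": 0.0, "rz": -5.34, "gripper": 0.0}, {"dx": 0.023, "dy": -0.033, "dz": -0.003, "rx": 0.0, "ry": 0.0, "rz": -5.34, "gripper": 0.0}, {"dx": 0.023, "dy": -0.033, "dz": -0.003, "rx": 0.0, "ry": 0.0, "rz": -5.34, "gripper": 0.0}, {"dx": 0.023, "dy": -0.033, "dz": -0.003, "rx": 0.0, "ry": 0.0, "rz": -5.34, "gripper": 0.0}, {"dx": 0.023, "dy": -0.033, "dz": -0.003, "rx": 0.0, "ry": 0.0, "rz": -5.34, "gripper": 0.0}]}}

```text
t: 1.35
eef_pos: [503.1, 185.0, 189.5]
tcp_rot: [-1.571, 0.0, 0.078]
ft_force: [0.6, 0.5, 1.0]
opening: 0.048
```

```bash
python3 - <<'E'
from cell import env
import cv2,pickle
s=env.state(); im=env.read_camera("wrist"); cv2.imwrite("pics/w2.png",cv2.resize(im[:,:,::-1],(784,588)))
pickle.dump(s,open("w2.pkl","wb"))
print(s["t"],s["eef_pos"],s["tcp_rot"],s["ft_force"],s["opening"])
from h import *
T=env.camera_info("top");print("bottle cap",at((437,220),150,T), "jar",at((247,286),70,T))
E
```

```text
1.35 [503.14493772 184.99991933 189.4667858 ] [-1.57083490e+00  9.85502385e-05  7.77141408e-02] [0.56054876 0.48719234 1.02585831] 0.0478743323159166
bottle cap [ 492.94757864 -274.46693626  150.        ] jar [373.41952067  97.23060247  70.        ]
```

View pics/w2.png

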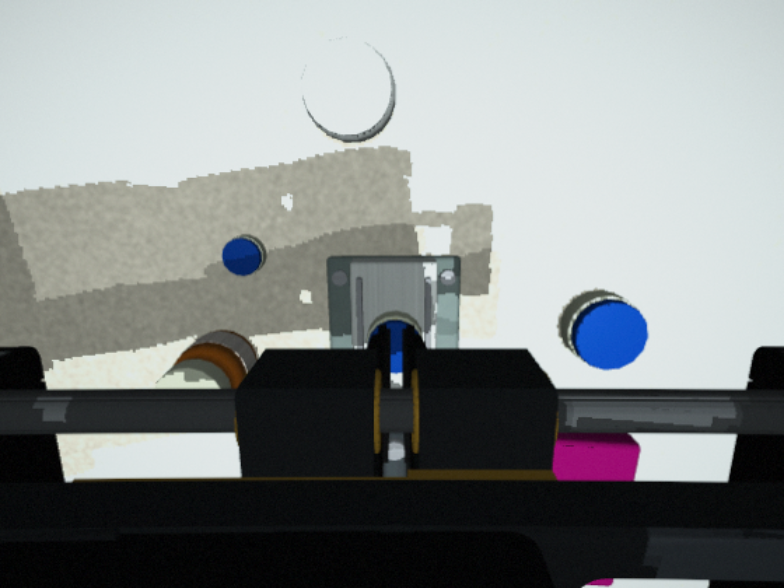

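The wrist view shows the base nose corners at (328,257) and (460,257), the plate between x 350 and 424, and rails at x 359 and 428. The cassette is at (396,330).

```bash
python3 - <<'E'
from cell import env
from h import *
import pickle
s=pickle.load(open("w2.pkl","rb")); i=env.camera_info("wrist"); R,t=wristRt(s,i)
w=lambda u,v:((u+.5)/1.4-.5,(v+.5)/1.4-.5)
for q,z in[((328,257),10),((460,257),10),((340,278),10),((448,276),10),((351,262),30),((425,262),30),((359,278),36),((428,278),36),((359,345),36),((431,345),36)]:
    X=at(w(*q),z,i,R,t); print(q,np.round(X,1))
p=[508.5,93,1.651]
for p in([508.5,93,1.651],):
  for a in[(100,0,30),(0,0,30),(47,0,30),(-237,0,161),(-249,0,80),(-208,0,116)]: print(a,np.round(plw(p,*a),1))
im=cv2.imread("pics/w2.png"); cv2.imwrite("pics/w2z.png",cv2.resize(im[235:385,300:500],(800,600),interpolation=cv2.INTER_CUBIC))
E
```

```text
(328, 257) [453.1 187.6  10. ]
(460, 257) [550.  195.1  10. ]
(340, 278) [462.7 172.4  10. ]
(448, 276) [542.7 180.2  10. ]
(351, 262) [471.9 189.2  30. ]
(425, 262) [523.1 193.2  30. ]
(359, 278) [478.5 179.7  36. ]
(428, 278) [525.7 183.4  36. ]
(359, 345) [481.3 130.7  36. ]
(431, 345) [532.5 134.7  36. ]
(100, 0, 30) [500.5 192.7  30. ]
(0, 0, 30) [508.5  93.   30. ]
(47, 0, 30) [504.7 139.8  30. ]
(-237, 0, 161) [ 527.5 -143.2  161. ]
(-249, 0, 80) [ 528.4 -155.2   80. ]
(-208, 0, 116) [ 525.2 -114.3  116. ]
```

View pics/w2z.png

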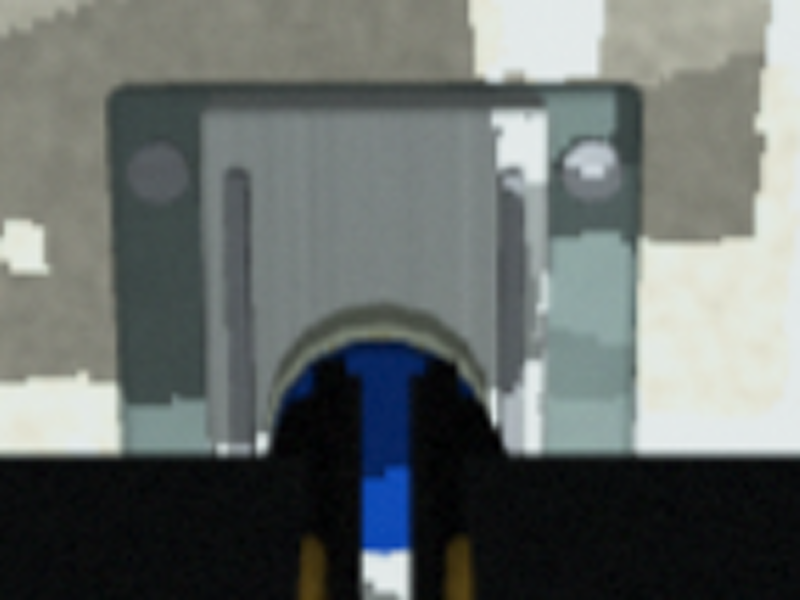

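Call:
{"op": "jog_arm", "data": {"series": [{"dx": 0.0, "dy": 0.0, "dz": -0.035, "rx": 0.0, "ry": 0.0, "rz": 0.0, "gripper": 0.0}, {"dx": 0.0, "dy": 0.0, "dz": -0.035, "rx": 0.0, "ry": 0.0, "rz": 0.0, "gripper": 0.0}, {"dx": 0.0, "dy": 0.0, "dz": -0.035, "rx": 0.0, "ry": 0.0, "rz": 0.0, "gripper": 0.0}, {"dx": 0.0, "dy": 0.0, "dz": -0.025, "rx": 0.0, "ry": 0.0, "rz": 0.0, "gripper": 0.0}, {"dx": 0.0, "dy": 0.0, "dz": -0.012, "rx": 0.0, "ry": 0.0, "rz": 0.0, "gripper": 0.0}, {"dx": 0.0, "dy": 0.0, "dz": -0.003, "rx": 0.0, "ry": 0.0, "rz": 0.0, "gripper": 0.0}, {"dx": 0.0, "dy": 0.0, "dz": 0.0, "rx": 0.0, "ry": 0.0, "rz": 0.0, "gripper": 0.0}]}}

```text
t: 2.1
eef_pos: [502.7, 186.7, 45.0]
tcp_rot: [-1.571, -0.0, 0.082]
ft_force: [-0.0, 0.7, 0.2]
opening: 0.004
```

```bash
python3 - <<'E'
from cell import env
import cv2,pickle
s=env.state(); im=env.read_camera("wrist"); cv2.imwrite("pics/w3.png",cv2.resize(im[:,:,::-1],(784,588)))
im=env.read_camera("scene"); cv2.imwrite("pics/s3.png",cv2.resize(cv2.convertScaleAbs(im[120:300,200:400,::-1],alpha=1.6),None,fx=3.3,fy=3.3,interpolation=cv2.INTER_CUBIC))
print(s["t"],s["eef_pos"],s["tcp_rot"],s["ft_force"],s["opening"])
E
```

```text
2.1 [502.71244014 186.65702278  45.04521582] [-1.57076997e+00 -3.78315070e-04  8.16755522e-02] [-0.00251542  0.66048284  0.24398128] 0.0043379368894758625
```

View pics/w3.png

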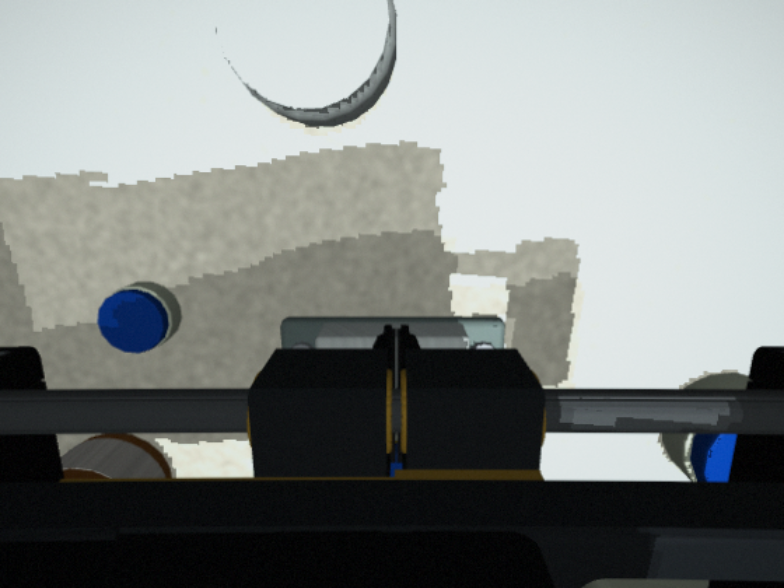

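View pics/s3.png

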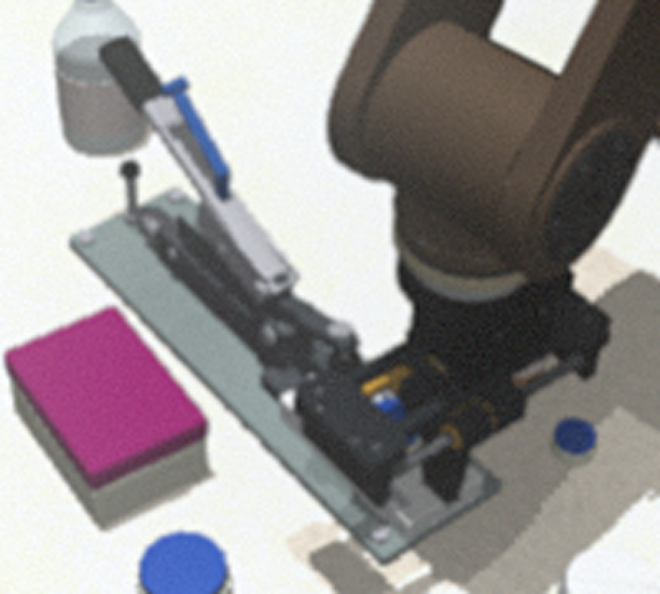

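Fingers are down on the plate in front of the cassette and clear of it. Now I'll push toward the stops.

Call:
{"op": "jog_arm", "data": {"series": [{"dx": 0.0004, "dy": -0.005, "dz": 0.0, "rx": 0.0, "ry": 0.0, "rz": 0.0, "gripper": 0.0}, {"dx": 0.0004, "dy": -0.005, "dz": 0.0, "rx": 0.0, "ry": 0.0, "rz": 0.0, "gripper": 0.0}, {"dx": 0.0004, "dy": -0.004, "dz": 0.0, "rx": 0.0, "ry": 0.0, "rz": 0.0, "gripper": 0.0}, {"dx": 0.0003, "dy": -0.003, "dz": 0.0, "rx": 0.0, "ry": 0.0, "rz": 0.0, "gripper": 0.0}, {"dx": 0.0003, "dy": -0.003, "dz": 0.0, "rx": 0.0, "ry": 0.0, "rz": 0.0, "gripper": 0.0}, {"dx": 0.0003, "dy": -0.004, "dz": 0.0, "rx": 0.0, "ry": 0.0, "rz": 0.0, "gripper": 0.0}, {"dx": 0.0003, "dy": -0.004, "dz": 0.0, "rx": 0.0, "ry": 0.0, "rz": 0.0, "gripper": 0.0}, {"dx": 0.0003, "dy": -0.004, "dz": 0.0, "rx": 0.0, "ry": 0.0, "rz": 0.0, "gripper": 0.0}, {"dx": 0.0003, "dy": -0.004, "dz": 0.0, "rx": 0.0, "ry": 0.0, "rz": 0.0, "gripper": 0.0}, {"dx": 0.0003, "dy": -0.004, "dz": 0.0, "rx": 0.0, "ry": 0.0, "rz": 0.0, "gripper": 0.0}]}}

```text
t: 3.2
eef_pos: [505.8, 146.2, 44.6]
tcp_rot: [-1.571, 0.0, 0.082]
ft_force: [0.6, 0.4, 0.4]
opening: 0.004
```

```bash
python3 - <<'E'
from cell import env
import cv2,pickle
s=env.state()
for n in("scene","top"):
  im=env.read_camera(n); c=im[120:300,200:400] if n=="scene" else im[150:300,180:380]
  cv2.imwrite(f"pics/{n}4.png",cv2.resize(cv2.convertScaleAbs(c[:,:,::-1],alpha=1.6),None,fx=3.3,fy=3.3,interpolation=cv2.INTER_CUBIC))
print(s["t"],s["eef_pos"],s["tcp_rot"],s["ft_force"],s["opening"])
E
```

```text
3.2 [505.75366735 146.20523818  44.63018216] [-1.57080414e+00  1.05283550e-05  8.15770862e-02] [0.6096193  0.38819396 0.35250511] 0.004223305043760634
```

View pics/scene4.png

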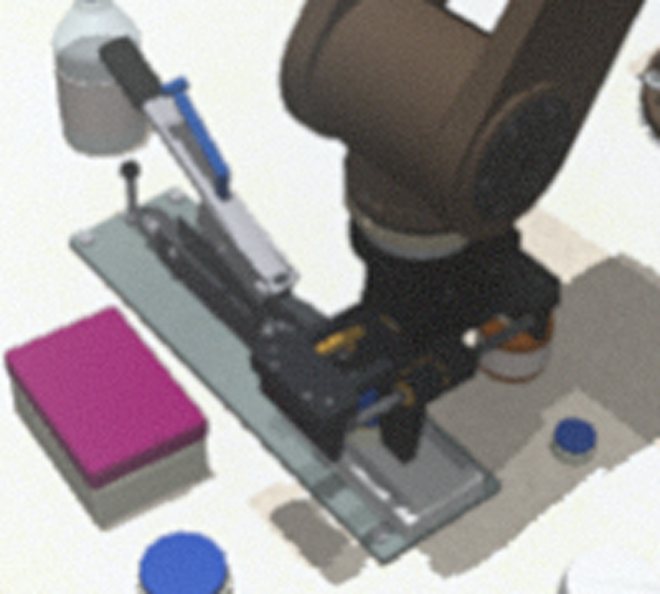

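Call:
{"op": "jog_arm", "data": {"series": [{"dx": 0.0003, "dy": -0.004, "dz": 0.0, "rx": 0.0, "ry": 0.0, "rz": 0.0, "gripper": 0.0}, {"dx": 0.0003, "dy": -0.004, "dz": 0.0, "rx": 0.0, "ry": 0.0, "rz": 0.0, "gripper": 0.0}, {"dx": 0.0003, "dy": -0.003, "dz": 0.0, "rx": 0.0, "ry": 0.0, "rz": 0.0, "gripper": 0.0}, {"dx": 0.0002, "dy": -0.003, "dz": 0.0, "rx": 0.0, "ry": 0.0, "rz": 0.0, "gripper": 0.0}, {"dx": 0.0002, "dy": -0.002, "dz": 0.0, "rx": 0.0, "ry": 0.0, "rz": 0.0, "gripper": 0.0}, {"dx": 0.0001, "dy": -0.001, "dz": 0.0, "rx": 0.0, "ry": 0.0, "rz": 0.0, "gripper": 0.0}, {"dx": 0.0001, "dy": -0.001, "dz": 0.0, "rx": 0.0, "ry": 0.0, "rz": 0.0, "gripper": 0.0}]}}

```text
t: 4.0
eef_pos: [507.3, 128.5, 44.7]
tcp_rot: [-1.571, -0.0, 0.082]
ft_force: [0.6, 0.2, 0.3]
opening: 0.004
```

Call:
{"op": "jog_arm", "data": {"series": [{"dx": 0.0001, "dy": -0.001, "dz": 0.0, "rx": 0.0, "ry": 0.0, "rz": 0.0, "gripper": 0.0}, {"dx": 0.0001, "dy": -0.001, "dz": 0.0, "rx": 0.0, "ry": 0.0, "rz": 0.0, "gripper": 0.0}]}}

```text
t: 4.2
eef_pos: [507.5, 126.5, 44.7]
tcp_rot: [-1.571, -0.0, 0.082]
ft_force: [0.3, -0.3, 0.0]
opening: 0.002
```

Call:
{"op": "jog_arm", "data": {"series": [{"dx": 0.0001, "dy": -0.001, "dz": 0.0, "rx": 0.0, "ry": 0.0, "rz": 0.0, "gripper": 0.0}]}}

```text
t: 4.3
eef_pos: [507.5, 125.5, 44.7]
tcp_rot: [-1.571, -0.0, 0.082]
ft_force: [-0.5, 0.6, -0.3]
opening: 0.007
```

Call:
{"op": "jog_arm", "data": {"series": [{"dx": 0.0001, "dy": -0.001, "dz": 0.0, "rx": 0.0, "ry": 0.0, "rz": 0.0, "gripper": 0.0}]}}

```text
t: 4.4
eef_pos: [507.7, 124.5, 44.7]
tcp_rot: [-1.571, -0.0, 0.082]
ft_force: [-0.5, 1.8, -0.3]
opening: 0.005
```

Call:
{"op": "jog_arm", "data": {"series": [{"dx": 0.0001, "dy": -0.001, "dz": 0.0, "rx": 0.0, "ry": 0.0, "rz": 0.0, "gripper": 0.0}]}}

```text
t: 4.5
eef_pos: [507.2, 123.9, 44.6]
tcp_rot: [-1.57, 0.001, 0.081]
ft_force: [-4.4, 11.4, 2.4]
opening: 0.004
```

Call:
{"op": "jog_arm", "data": {"series": [{"dx": 0.0001, "dy": -0.0006, "dz": 0.0, "rx": 0.0, "ry": 0.0, "rz": 0.0, "gripper": 0.0}]}}

```text
t: 4.6
eef_pos: [507.0, 123.7, 44.6]
tcp_rot: [-1.57, 0.001, 0.081]
ft_force: [-5.2, 13.6, 2.3]
opening: 0.005
```

Call:
{"op": "jog_arm", "data": {"series": [{"dx": 0.0, "dy": -0.0006, "dz": 0.0, "rx": 0.0, "ry": 0.0, "rz": 0.0, "gripper": 0.0}]}}

```text
t: 4.7
eef_pos: [506.8, 123.5, 44.6]
tcp_rot: [-1.569, 0.002, 0.081]
ft_force: [-6.6, 17.4, 3.4]
opening: 0.008
```

Contact is firm at about 18 N, so I'm backing off. The sideways component suggests one stop may be touched first, so I'll look.

Call:
{"op": "jog_arm", "data": {"series": [{"dx": 0.0, "dy": 0.002, "dz": 0.0, "rx": 0.0, "ry": 0.0, "rz": 0.0, "gripper": 0.0}, {"dx": 0.0, "dy": 0.02, "dz": 0.0, "rx": 0.0, "ry": 0.0, "rz": 0.0, "gripper": 0.0}, {"dx": 0.0, "dy": 0.02, "dz": 0.0, "rx": 0.0, "ry": 0.0, "rz": 0.0, "gripper": 0.0}, {"dx": 0.0, "dy": 0.02, "dz": 0.02, "rx": 0.0, "ry": 0.0, "rz": 0.0, "gripper": 0.0}, {"dx": 0.0, "dy": 0.02, "dz": 0.04, "rx": 0.0, "ry": 0.0, "rz": 0.0, "gripper": 0.0}, {"dx": 0.0, "dy": 0.02, "dz": 0.04, "rx": 0.0, "ry": 0.0, "rz": 0.0, "gripper": 0.0}, {"dx": 0.0, "dy": 0.02, "dz": 0.04, "rx": 0.0, "ry": 0.0, "rz": 0.0, "gripper": 0.0}]}}

```text
t: 5.4
eef_pos: [507.6, 245.0, 186.3]
tcp_rot: [-1.571, 0.0, 0.082]
ft_force: [-0.1, -1.2, -0.6]
opening: 0.005
```

```bash
python3 - <<'E'
from cell import env
import cv2,pickle
s=env.state()
for n in("scene","top"):
  im=env.read_camera(n); cv2.imwrite(f"pics/{n}5raw.png",im[:,:,::-1]); c=im[170:270,230:330] if n=="scene" else im[180:260,190:290]
  cv2.imwrite(f"pics/{n}5.png",cv2.resize(cv2.convertScaleAbs(c[:,:,::-1],alpha=1.6),None,fx=6,fy=6,interpolation=cv2.INTER_CUBIC))
print(s["t"],s["eef_pos"],s["tcp_rot"],s["ft_force"],s["opening"])
E
```

```text
5.4 [507.60000418 245.01161569 186.27806372] [-1.57100261e+00  6.89859895e-05  8.16263584e-02] [-0.08047124 -1.21280498 -0.605172  ] 0.005172425115463891
```

View pics/scene5.png

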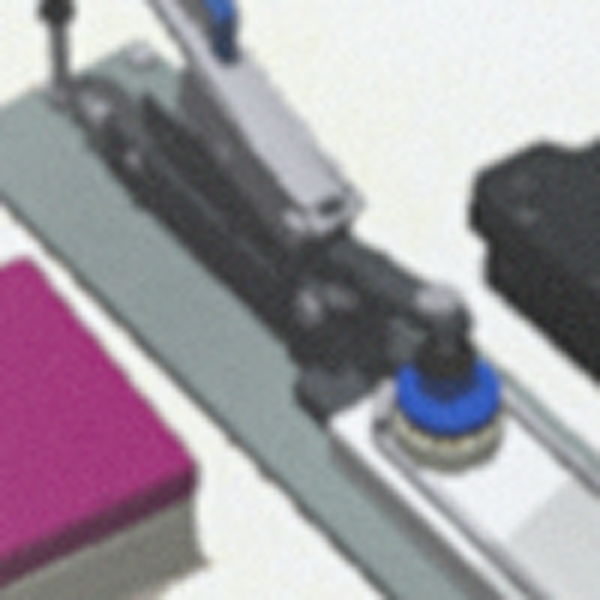

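View pics/top5.png

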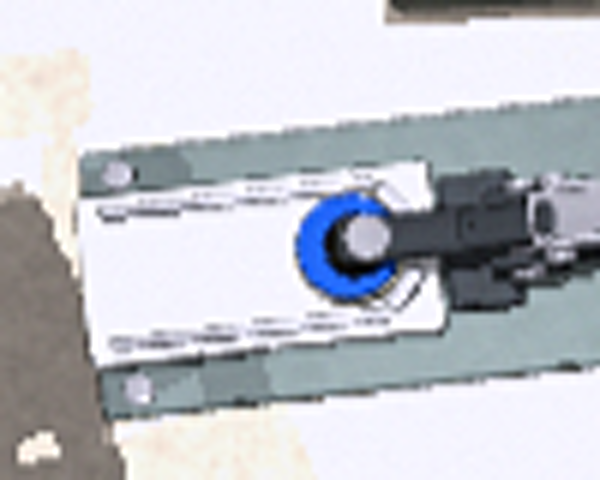

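The cassette is under the jaw with the lid circle at about (351,247) in the top crop. I'll measure its offset from the nest.

```bash
python3 - <<'E'
from cell import env
from h import *
T=env.camera_info("top");S=env.camera_info("scene")
def lid(f):
    im=cv2.imread(f).astype(int); b,g,r=im[...,0],im[...,1],im[...,2]
    return ((b>90)&(b-r>60)).astype(np.uint8)
p=[509.4,92.5,1.652]
def inv(X,p):
    c,s=np.cos(p[2]),np.sin(p[2]);d=X[:2]-np.array(p[:2]);return np.round([c*d[0]+s*d[1],-s*d[0]+c*d[1]],2)
for f,tag in(("pics/top0.png",0),("pics/top5raw.png",1)):
    m=lid(f); m[:185]=0;m[260:]=0;m[:,:200]=0;m[:,270:]=0
    ys,xs=np.nonzero(m); 
    pts=np.c_[xs,ys].astype(np.float32); h=cv2.convexHull(pts)[:,0]
    # robust circle: min enclosing
    (cx,cy),rr=cv2.minEnclosingCircle(pts); (ex,ey),_,_=cv2.fitEllipse(h)
    for c in((cx,cy),(ex,ey)): X=at(c,55,T);print(tag,np.round(c,2),rr,np.round(X,1),inv(X,p))
# predicted lid outlines at nest
a=np.linspace(0,2*np.pi,60)
im=cv2.imread("pics/top5raw.png"); sc=8;x0,y0=225,195
big=cv2.resize(im[y0:y0+60,x0:x0+75],None,fx=sc,fy=sc,interpolation=cv2.INTER_NEAREST);big=cv2.convertScaleAbs(big,alpha=1.6)
P=np.array([plw(p,18.8*np.cos(k),18.8*np.sin(k),55) for k in a]);q=((proj(P,T)-[x0,y0]+.5)*sc).astype(int);cv2.polylines(big,[q],True,(0,0,255),1)
P=np.array([plw(p,x,y,36) for x,y in((100,22),(0,22))]);q=((proj(P,T)-[x0,y0]+.5)*sc).astype(int);cv2.polylines(big,[q],False,(0,255,0),1)
P=np.array([plw(p,x,y,36) for x,y in((100,-22),(0,-22))]);q=((proj(P,T)-[x0,y0]+.5)*sc).astype(int);cv2.polylines(big,[q],False,(0,255,0),1)
cv2.imwrite("pics/ov5.png",big)
im=cv2.imread("pics/scene5raw.png");x0,y0=275,220
big=cv2.resize(im[y0:y0+60,x0:x0+80],None,fx=sc,fy=sc,interpolation=cv2.INTER_NEAREST);big=cv2.convertScaleAbs(big,alpha=1.6)
for z,r,col in((55,18.8,(0,0,255)),(30,20,(0,255,0)),(44,20,(0,255,255))):
  P=np.array([plw(p,r*np.cos(k),r*np.sin(k),z) for k in a]);q=((proj(P,S)-[x0,y0]+.5)*sc).astype(int);cv2.polylines(big,[q],True,col,1)
cv2.imwrite("pics/ov5s.png",big)
E
```

```text
0 [226.63 222.92] 8.34982681274414 [506.1 138.7  55. ] [46.3 -0.5]
0 [226.57 222.81] 8.34982681274414 [506.4 138.8  55. ] [46.39 -0.76]
1 [247.52 220.44] 8.572220802307129 [510.2  94.2  55. ] [ 1.59 -0.91]
1 [247.49 220.46] 8.572220802307129 [510.1  94.2  55. ] [ 1.65 -0.88]
```

View pics/ov5.png

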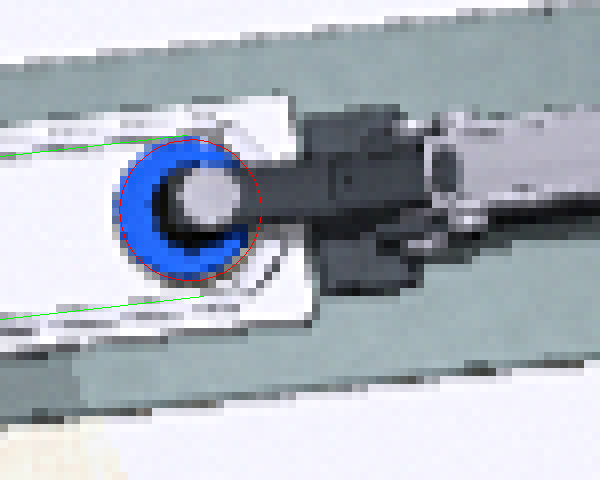

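View pics/ov5s.png

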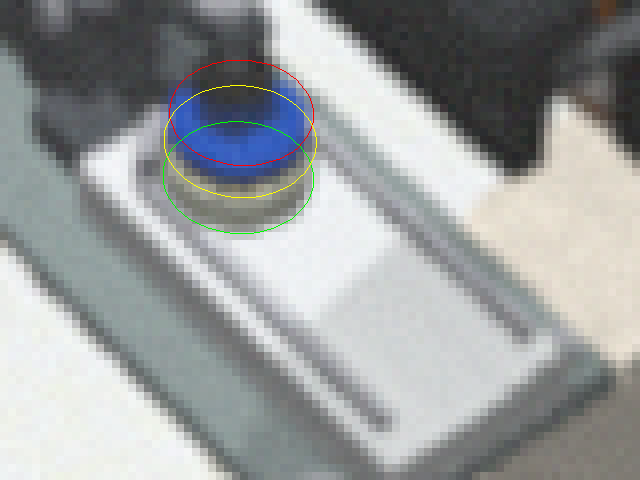

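Inconclusive to about 1.5 mm, but the forces suggest the +x stop was touched first. I'll go back in, push lightly, and add small sideways motions to seat it against both stops.

Call:
{"op": "jog_arm", "data": {"series": [{"dx": 0.0, "dy": -0.02, "dz": -0.04, "rx": 0.0, "ry": 0.0, "rz": 0.0, "gripper": 0.0}, {"dx": 0.0, "dy": -0.02, "dz": -0.04, "rx": 0.0, "ry": 0.0, "rz": 0.0, "gripper": 0.0}, {"dx": 0.0, "dy": -0.02, "dz": -0.04, "rx": 0.0, "ry": 0.0, "rz": 0.0, "gripper": 0.0}, {"dx": 0.0, "dy": -0.02, "dz": -0.02, "rx": 0.0, "ry": 0.0, "rz": 0.0, "gripper": 0.0}, {"dx": 0.0, "dy": -0.02, "dz": 0.0, "rx": 0.0, "ry": 0.0, "rz": 0.0, "gripper": 0.0}, {"dx": 0.0, "dy": -0.013, "dz": 0.0, "rx": 0.0, "ry": 0.0, "rz": 0.0, "gripper": 0.0}, {"dx": 0.0, "dy": -0.004, "dz": 0.0, "rx": 0.0, "ry": 0.0, "rz": 0.0, "gripper": 0.0}, {"dx": 0.0, "dy": 0.0, "dz": 0.0, "rx": 0.0, "ry": 0.0, "rz": 0.0, "gripper": 0.0}]}}

```text
t: 6.3
eef_pos: [507.9, 126.9, 44.7]
tcp_rot: [-1.571, -0.0, 0.081]
ft_force: [0.1, 0.0, -0.0]
opening: 0.001
```

Call:
{"op": "jog_arm", "data": {"series": [{"dx": 0.0, "dy": -0.001, "dz": 0.0, "rx": 0.0, "ry": 0.0, "rz": 0.0, "gripper": 0.0}, {"dx": 0.0, "dy": -0.001, "dz": 0.0, "rx": 0.0, "ry": 0.0, "rz": 0.0, "gripper": 0.0}]}}

```text
t: 6.5
eef_pos: [507.9, 125.8, 44.8]
tcp_rot: [-1.571, -0.0, 0.082]
ft_force: [-0.9, -0.1, 0.6]
opening: 0.003
```

Call:
{"op": "jog_arm", "data": {"series": [{"dx": 0.0, "dy": -0.0005, "dz": 0.0, "rx": 0.0, "ry": 0.0, "rz": 0.0, "gripper": 0.0}]}}

```text
t: 6.6
eef_pos: [507.8, 125.3, 44.7]
tcp_rot: [-1.571, -0.0, 0.082]
ft_force: [-0.8, 0.2, -0.3]
opening: 0.008
```

Call:
{"op": "jog_arm", "data": {"series": [{"dx": 0.0, "dy": -0.0006, "dz": 0.0, "rx": 0.0, "ry": 0.0, "rz": 0.0, "gripper": 0.0}]}}

```text
t: 6.7
eef_pos: [507.8, 124.5, 44.7]
tcp_rot: [-1.571, -0.0, 0.082]
ft_force: [0.1, 0.5, 0.1]
opening: 0.006
```

Call:
{"op": "jog_arm", "data": {"series": [{"dx": 0.0, "dy": -0.0004, "dz": 0.0, "rx": 0.0, "ry": 0.0, "rz": 0.0, "gripper": 0.0}]}}

```text
t: 6.8
eef_pos: [507.8, 124.1, 44.7]
tcp_rot: [-1.571, -0.0, 0.082]
ft_force: [-2.3, 4.2, 0.6]
opening: -0.002
```

Call:
{"op": "jog_arm", "data": {"series": [{"dx": 0.0, "dy": -0.0004, "dz": 0.0, "rx": 0.0, "ry": 0.0, "rz": 0.0, "gripper": 0.0}]}}

```text
t: 6.9
eef_pos: [507.6, 123.8, 44.7]
tcp_rot: [-1.57, 0.0, 0.081]
ft_force: [-2.4, 7.8, 1.3]
opening: 0.002
```

Call:
{"op": "jog_arm", "data": {"series": [{"dx": -0.0006, "dy": 0.0, "dz": 0.0, "rx": 0.0, "ry": 0.0, "rz": 0.0, "gripper": 0.0}]}}

```text
t: 7.0
eef_pos: [507.1, 123.8, 44.7]
tcp_rot: [-1.57, 0.0, 0.082]
ft_force: [-0.0, 4.5, 0.2]
opening: 0.001
```

Call:
{"op": "jog_arm", "data": {"series": [{"dx": -0.0006, "dy": 0.0, "dz": 0.0, "rx": 0.0, "ry": 0.0, "rz": 0.0, "gripper": 0.0}]}}

```text
t: 7.1
eef_pos: [506.6, 123.6, 44.7]
tcp_rot: [-1.571, -0.0, 0.082]
ft_force: [0.2, 1.1, 0.5]
opening: 0.004
```

Call:
{"op": "jog_arm", "data": {"series": [{"dx": -0.0006, "dy": 0.0, "dz": 0.0, "rx": 0.0, "ry": 0.0, "rz": 0.0, "gripper": 0.0}]}}

```text
t: 7.2
eef_pos: [506.1, 123.5, 44.7]
tcp_rot: [-1.571, -0.0, 0.082]
ft_force: [0.4, 1.5, 0.2]
opening: 0.003
```

Call:
{"op": "jog_arm", "data": {"series": [{"dx": -0.0003, "dy": -0.0006, "dz": 0.0, "rx": 0.0, "ry": 0.0, "rz": 0.0, "gripper": 0.0}]}}

```text
t: 7.3
eef_pos: [505.8, 123.0, 44.7]
tcp_rot: [-1.571, -0.0, 0.081]
ft_force: [0.3, 9.3, -0.3]
opening: 0.006
```

Call:
{"op": "jog_arm", "data": {"series": [{"dx": -0.0003, "dy": -0.0005, "dz": 0.0, "rx": 0.0, "ry": 0.0, "rz": 0.0, "gripper": 0.0}]}}

```text
t: 7.4
eef_pos: [505.7, 122.9, 44.8]
tcp_rot: [-1.57, -0.001, 0.081]
ft_force: [0.7, 12.7, 0.4]
opening: 0.005
```

Call:
{"op": "jog_arm", "data": {"series": [{"dx": -0.0008, "dy": 0.0003, "dz": 0.0, "rx": 0.0, "ry": 0.0, "rz": 0.0, "gripper": 0.0}]}}

```text
t: 7.5
eef_pos: [505.3, 123.1, 44.8]
tcp_rot: [-1.57, -0.002, 0.081]
ft_force: [2.3, 6.7, -0.3]
opening: 0.004
```

Call:
{"op": "jog_arm", "data": {"series": [{"dx": 0.0008, "dy": 0.0, "dz": 0.0, "rx": 0.0, "ry": 0.0, "rz": 0.0, "gripper": 0.0}]}}

```text
t: 7.6
eef_pos: [505.8, 123.1, 44.8]
tcp_rot: [-1.57, -0.001, 0.082]
ft_force: [-1.0, 7.1, -0.8]
opening: 0.003
```

Call:
{"op": "jog_arm", "data": {"series": [{"dx": 0.0008, "dy": 0.0, "dz": 0.0, "rx": 0.0, "ry": 0.0, "rz": 0.0, "gripper": 0.0}]}}

```text
t: 7.7
eef_pos: [506.0, 123.0, 44.7]
tcp_rot: [-1.57, 0.0, 0.081]
ft_force: [-3.8, 7.6, 3.0]
opening: 0.005
```

Resistance both ways at a constant y ≈ 123.05, so it sits on both stops. Retreating and moving over the handle sleeve.

Call:
{"op": "jog_arm", "data": {"series": [{"dx": 0.0, "dy": 0.003, "dz": 0.0, "rx": 0.0, "ry": 0.0, "rz": 0.0, "gripper": 0.0}, {"dx": -0.001, "dy": 0.015, "dz": 0.0, "rx": 0.0, "ry": 0.0, "rz": 0.0, "gripper": 0.0}, {"dx": -0.001, "dy": 0.02, "dz": 0.0, "rx": 0.0, "ry": 0.0, "rz": 0.0, "gripper": 0.0}, {"dx": 0.0, "dy": 0.01, "dz": 0.03, "rx": 0.0, "ry": 0.0, "rz": 0.0, "gripper": 0.0}, {"dx": 0.0, "dy": 0.0, "dz": 0.045, "rx": 0.0, "ry": 0.0, "rz": 0.0, "gripper": 0.0}, {"dx": 0.0, "dy": 0.0, "dz": 0.045, "rx": 0.0, "ry": 0.0, "rz": 0.0, "gripper": 0.0}, {"dx": 0.0, "dy": 0.0, "dz": 0.045, "rx": 0.0, "ry": 0.0, "rz": 0.0, "gripper": 0.0}, {"dx": 0.0, "dy": 0.0, "dz": 0.02, "rx": 0.0, "ry": 0.0, "rz": 0.0, "gripper": 0.0}, {"dx": 0.0, "dy": 0.0, "dz": 0.0, "rx": 0.0, "ry": 0.0, "rz": 0.0, "gripper": 0.0}]}}

```text
t: 8.6
eef_pos: [505.1, 171.6, 232.7]
tcp_rot: [-1.57, -0.006, 0.082]
ft_force: [-0.1, -0.4, -0.9]
opening: 0.005
```

```bash
python3 - <<'E'
from cell import env
import cv2
from h import *
s=env.state();im=env.read_camera("top"); cv2.imwrite("pics/top6raw.png",im[:,:,::-1])
print(s["t"],s["eef_pos"],s["ft_force"])
T=env.camera_info("top"); p=[509.4,93,1.652]
a=np.linspace(0,2*np.pi,60);sc=8;x0,y0=225,195
big=cv2.convertScaleAbs(cv2.resize(im[y0:y0+60,x0:x0+75,::-1],None,fx=sc,fy=sc,interpolation=cv2.INTER_NEAREST),alpha=1.6)
P=np.array([plw(p,18.8*np.cos(k),18.8*np.sin(k),55) for k in a]);q=((proj(P,T)-[x0,y0]+.5)*sc).astype(int);cv2.polylines(big,[q],True,(0,0,255),1)
cv2.imwrite("pics/ov6.png",big)
m=im.astype(int); m=((m[...,2]>90)&(m[...,2]-m[...,0]>60)); m[:185]=0;m[260:]=0;m[:,:200]=0;m[:,270:]=0
ys,xs=np.nonzero(m);(cx,cy),rr=cv2.minEnclosingCircle(np.c_[xs,ys].astype(np.float32));print(cx,cy,rr,at((cx,cy),55,T))
E
```

```text
8.6 [505.10096489 171.56153379 232.73686551] [-0.13257559 -0.4151104  -0.94619539]
247.8095245361328 220.76190185546875 8.524444580078125 [509.47924286  93.56297501  55.        ]
```

View pics/ov6.png

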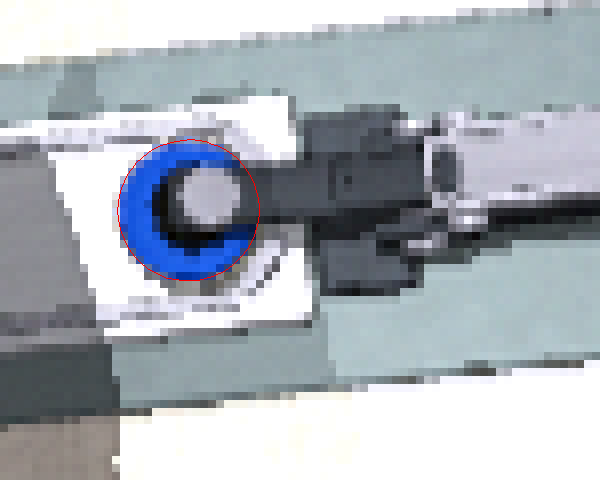

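Cassette now sits at (509.5, 93.6), on the nest. Moving above the sleeve.

Call:
{"op": "jog_arm", "data": {"series": [{"dx": 0.003, "dy": -0.034, "dz": 0.0, "rx": 0.0, "ry": 0.0, "rz": 0.0, "gripper": 0.0}, {"dx": 0.003, "dy": -0.034, "dz": 0.0, "rx": 0.0, "ry": 0.0, "rz": 0.0, "gripper": 0.0}, {"dx": 0.003, "dy": -0.034, "dz": 0.0, "rx": 0.0, "ry": 0.0, "rz": 0.0, "gripper": 0.0}, {"dx": 0.003, "dy": -0.034, "dz": 0.0, "rx": 0.0, "ry": 0.0, "rz": 0.0, "gripper": 0.0}, {"dx": 0.003, "dy": -0.034, "dz": 0.0, "rx": 0.0, "ry": 0.0, "rz": 0.0, "gripper": 0.0}, {"dx": 0.003, "dy": -0.034, "dz": 0.0, "rx": 0.0, "ry": 0.0, "rz": 0.0, "gripper": 0.0}, {"dx": 0.003, "dy": -0.034, "dz": 0.0, "rx": 0.0, "ry": 0.0, "rz": 0.0, "gripper": 0.0}, {"dx": 0.003, "dy": -0.034, "dz": 0.0, "rx": 0.0, "ry": 0.0, "rz": 0.0, "gripper": 0.0}, {"dx": 0.0, "dy": -0.034, "dz": 0.0, "rx": 0.0, "ry": 0.0, "rz": 0.0, "gripper": 0.0}, {"dx": 0.0, "dy": 0.0, "dz": 0.0, "rx": 0.0, "ry": 0.0, "rz": 0.0, "gripper": 0.0}, {"dx": 0.0, "dy": 0.0, "dz": 0.0, "rx": 0.0, "ry": 0.0, "rz": 0.0, "gripper": 0.0}]}}

```text
t: 9.75
eef_pos: [527.8, -135.4, 228.0]
tcp_rot: [-1.57, 0.002, 0.08]
ft_force: [-0.6, -0.1, 0.0]
opening: 0.01
```

```bash
python3 - <<'E'
from cell import env
import cv2
s=env.state()
for n in("scene","top"):
  im=env.read_camera(n); c=im[90:260,180:380] if n=="scene" else im[150:300,270:470]
  cv2.imwrite(f"pics/{n}7.png",cv2.resize(cv2.convertScaleAbs(c[:,:,::-1],alpha=1.6),None,fx=3.5,fy=3.5,interpolation=cv2.INTER_CUBIC))
print(s["t"],s["eef_pos"],s["tcp_rot"],s["ft_force"])
E
```

```text
9.75 [ 527.790377   -135.41154319  228.04152209] [-1.56956844  0.00234379  0.08009339] [-0.58102455 -0.06131958  0.01943233]
```

View pics/scene7.png

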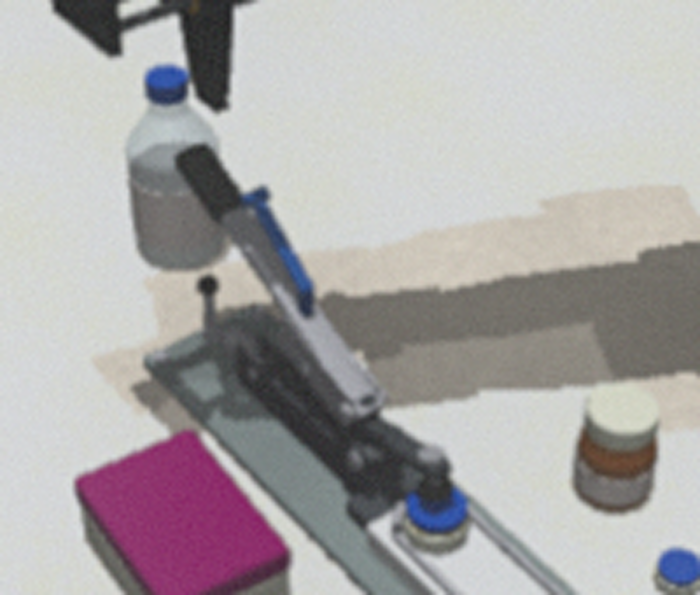

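View pics/top7.png

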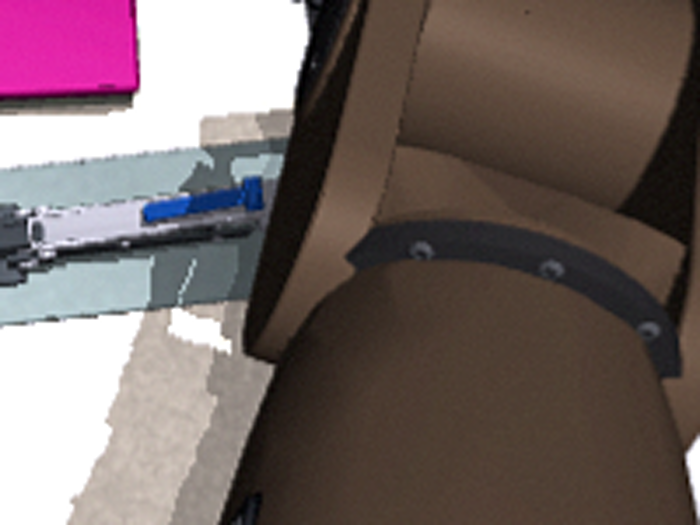

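Call:
{"op": "jog_arm", "data": {"series": [{"dx": 0.001, "dy": -0.001, "dz": -0.025, "rx": 0.0, "ry": 0.0, "rz": 0.0, "gripper": 0.0}, {"dx": 0.0, "dy": 0.0, "dz": -0.015, "rx": 0.0, "ry": 0.0, "rz": 0.0, "gripper": 0.0}, {"dx": 0.0, "dy": 0.0, "dz": -0.006, "rx": 0.0, "ry": 0.0, "rz": 0.0, "gripper": 0.0}, {"dx": 0.0, "dy": 0.0, "dz": 0.0, "rx": 0.0, "ry": 0.0, "rz": 0.0, "gripper": 0.0}]}}

```text
t: 10.25
eef_pos: [529.1, -135.4, 183.0]
tcp_rot: [-1.57, 0.001, 0.083]
ft_force: [-0.8, -0.1, -0.2]
opening: 0.005
```

```bash
python3 - <<'E'
from cell import env
import cv2
s=env.state()
im=env.read_camera("scene"); c=im[90:190,200:320]
cv2.imwrite("pics/s8.png",cv2.resize(cv2.convertScaleAbs(c[:,:,::-1],alpha=1.6),None,fx=5,fy=5,interpolation=cv2.INTER_CUBIC))
print(s["t"],s["eef_pos"],s["tcp_rot"],s["ft_force"])
E
```

```text
10.25 [ 529.0871942  -135.42564407  183.04475191] [-1.57009026e+00  1.27572971e-03  8.27040692e-02] [-0.84635872 -0.05059746 -0.19729467]
```

View pics/s8.png

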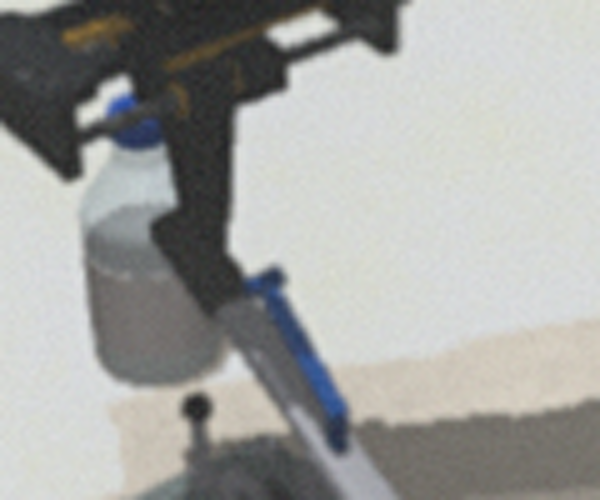

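Call:
{"op": "jog_arm", "data": {"series": [{"dx": 0.0, "dy": 0.0, "dz": -0.004, "rx": 0.0, "ry": 0.0, "rz": 0.0, "gripper": 0.0}, {"dx": 0.0, "dy": 0.0, "dz": -0.002, "rx": 0.0, "ry": 0.0, "rz": 0.0, "gripper": 0.0}, {"dx": 0.0, "dy": -0.0005, "dz": -0.002, "rx": 0.0, "ry": 0.0, "rz": 0.0, "gripper": 0.0}, {"dx": 0.0, "dy": -0.0006, "dz": -0.002, "rx": 0.0, "ry": 0.0, "rz": 0.0, "gripper": 0.0}]}}

```text
t: 10.7
eef_pos: [529.3, -137.5, 173.7]
tcp_rot: [-1.571, -0.0, 0.082]
ft_force: [0.4, 0.0, 2.5]
opening: 0.002
```

Call:
{"op": "jog_arm", "data": {"series": [{"dx": 0.0, "dy": -0.0006, "dz": -0.002, "rx": 0.0, "ry": 0.0, "rz": 0.0, "gripper": 0.0}, {"dx": 0.0, "dy": -0.0006, "dz": -0.002, "rx": 0.0, "ry": 0.0, "rz": 0.0, "gripper": 0.0}, {"dx": 0.0, "dy": -0.0006, "dz": -0.002, "rx": 0.0, "ry": 0.0, "rz": 0.0, "gripper": 0.0}]}}

```text
t: 11.0
eef_pos: [529.4, -139.4, 167.7]
tcp_rot: [-1.571, -0.001, 0.081]
ft_force: [-0.2, 1.3, 2.0]
opening: 0.006
```

Contact. Continuing down along the arc.

Call:
{"op": "jog_arm", "data": {"series": [{"dx": 0.0, "dy": -0.001, "dz": -0.003, "rx": 0.0, "ry": 0.0, "rz": 0.0, "gripper": 0.0}, {"dx": 0.0, "dy": -0.001, "dz": -0.003, "rx": 0.0, "ry": 0.0, "rz": 0.0, "gripper": 0.0}, {"dx": 0.0, "dy": -0.001, "dz": -0.003, "rx": 0.0, "ry": 0.0, "rz": 0.0, "gripper": 0.0}, {"dx": 0.0, "dy": -0.001, "dz": -0.003, "rx": 0.0, "ry": 0.0, "rz": 0.0, "gripper": 0.0}, {"dx": 0.0, "dy": -0.001, "dz": -0.003, "rx": 0.0, "ry": 0.0, "rz": 0.0, "gripper": 0.0}, {"dx": 0.0, "dy": -0.001, "dz": -0.003, "rx": 0.0, "ry": 0.0, "rz": 0.0, "gripper": 0.0}, {"dx": 0.0, "dy": -0.001, "dz": -0.003, "rx": 0.0, "ry": 0.0, "rz": 0.0, "gripper": 0.0}, {"dx": 0.0, "dy": -0.001, "dz": -0.003, "rx": 0.0, "ry": 0.0, "rz": 0.0, "gripper": 0.0}]}}

```text
t: 11.8
eef_pos: [529.2, -147.1, 143.4]
tcp_rot: [-1.57, 0.0, 0.082]
ft_force: [-0.7, 3.5, 4.2]
opening: 0.008
```

Call:
{"op": "jog_arm", "data": {"series": [{"dx": 0.0001, "dy": -0.0006, "dz": -0.003, "rx": 0.0, "ry": 0.0, "rz": 0.0, "gripper": 0.0}, {"dx": 0.0001, "dy": -0.0006, "dz": -0.003, "rx": 0.0, "ry": 0.0, "rz": 0.0, "gripper": 0.0}, {"dx": 0.0001, "dy": -0.0006, "dz": -0.003, "rx": 0.0, "ry": 0.0, "rz": 0.0, "gripper": 0.0}, {"dx": 0.0001, "dy": -0.0006, "dz": -0.003, "rx": 0.0, "ry": 0.0, "rz": 0.0, "gripper": 0.0}, {"dx": 0.0001, "dy": -0.0006, "dz": -0.003, "rx": 0.0, "ry": 0.0, "rz": 0.0, "gripper": 0.0}]}}

```text
t: 12.3
eef_pos: [529.7, -150.3, 128.4]
tcp_rot: [-1.571, 0.0, 0.082]
ft_force: [-1.6, 3.3, 3.5]
opening: 0.001
```

```bash
python3 - <<'E'
from cell import env
import cv2
s=env.state()
im=env.read_camera("scene"); c=im[90:250,180:330]
cv2.imwrite("pics/s9.png",cv2.resize(cv2.convertScaleAbs(c[:,:,::-1],alpha=1.6),None,fx=3.7,fy=3.7,interpolation=cv2.INTER_CUBIC))
print(s["t"],s["eef_pos"],s["tcp_rot"],s["ft_force"])
E
```

```text
12.3 [ 529.65574489 -150.28353453  128.37858506] [-1.57071030e+00  2.05556664e-04  8.16188594e-02] [-1.62833211  3.34164594  3.53300065]
```

View pics/s9.png

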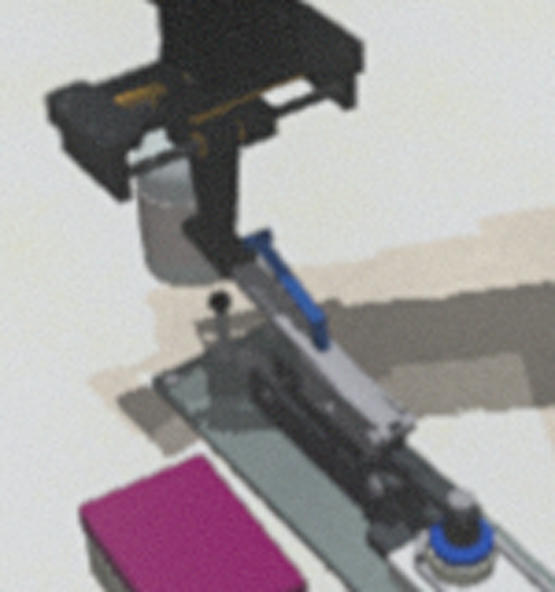

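Call:
{"op": "jog_arm", "data": {"series": [{"dx": 0.0001, "dy": -0.0005, "dz": -0.003, "rx": 0.0, "ry": 0.0, "rz": 0.0, "gripper": 0.0}, {"dx": 0.0001, "dy": -0.0005, "dz": -0.003, "rx": 0.0, "ry": 0.0, "rz": 0.0, "gripper": 0.0}, {"dx": 0.0001, "dy": -0.0005, "dz": -0.003, "rx": 0.0, "ry": 0.0, "rz": 0.0, "gripper": 0.0}, {"dx": 0.0001, "dy": -0.0005, "dz": -0.003, "rx": 0.0, "ry": 0.0, "rz": 0.0, "gripper": 0.0}, {"dx": 0.0001, "dy": -0.0005, "dz": -0.003, "rx": 0.0, "ry": 0.0, "rz": 0.0, "gripper": 0.0}, {"dx": 0.0, "dy": -0.0005, "dz": -0.003, "rx": 0.0, "ry": 0.0, "rz": 0.0, "gripper": 0.0}, {"dx": 0.0, "dy": -0.0005, "dz": -0.003, "rx": 0.0, "ry": 0.0, "rz": 0.0, "gripper": 0.0}]}}

```text
t: 13.05
eef_pos: [530.4, -153.9, 107.4]
tcp_rot: [-1.571, -0.0, 0.082]
ft_force: [-0.1, 1.6, 2.2]
opening: 0.004
```

Call:
{"op": "jog_arm", "data": {"series": [{"dx": 0.0, "dy": -0.0005, "dz": -0.003, "rx": 0.0, "ry": 0.0, "rz": 0.0, "gripper": 0.0}, {"dx": 0.0, "dy": -0.0005, "dz": -0.002, "rx": 0.0, "ry": 0.0, "rz": 0.0, "gripper": 0.0}, {"dx": 0.0, "dy": 0.0, "dz": -0.002, "rx": 0.0, "ry": 0.0, "rz": 0.0, "gripper": 0.0}, {"dx": 0.0, "dy": 0.0, "dz": -0.001, "rx": 0.0, "ry": 0.0, "rz": 0.0, "gripper": 0.0}]}}

```text
t: 13.45
eef_pos: [530.3, -155.0, 99.4]
tcp_rot: [-1.571, -0.0, 0.082]
ft_force: [0.3, -0.4, 1.4]
opening: 0.004
```

Call:
{"op": "jog_arm", "data": {"series": [{"dx": 0.0, "dy": 0.0, "dz": -0.001, "rx": 0.0, "ry": 0.0, "rz": 0.0, "gripper": 0.0}, {"dx": 0.0, "dy": 0.0, "dz": -0.001, "rx": 0.0, "ry": 0.0, "rz": 0.0, "gripper": 0.0}, {"dx": 0.0, "dy": 0.0, "dz": -0.001, "rx": 0.0, "ry": 0.0, "rz": 0.0, "gripper": 0.0}, {"dx": 0.0, "dy": 0.0, "dz": -0.001, "rx": 0.0, "ry": 0.0, "rz": 0.0, "gripper": 0.0}]}}

```text
t: 13.85
eef_pos: [530.2, -154.7, 95.6]
tcp_rot: [-1.571, -0.0, 0.082]
ft_force: [0.8, 0.2, 0.0]
opening: 0.007
```

Call:
{"op": "jog_arm", "data": {"series": [{"dx": 0.0, "dy": 0.0, "dz": -0.0005, "rx": 0.0, "ry": 0.0, "rz": 0.0, "gripper": 0.0}, {"dx": 0.0, "dy": 0.0, "dz": -0.0005, "rx": 0.0, "ry": 0.0, "rz": 0.0, "gripper": 0.0}]}}

```text
t: 14.05
eef_pos: [530.2, -154.7, 94.6]
tcp_rot: [-1.571, -0.0, 0.082]
ft_force: [-0.3, -0.0, 0.1]
opening: 0.004
```

Call:
{"op": "jog_arm", "data": {"series": [{"dx": 0.0, "dy": 0.0, "dz": -0.0004, "rx": 0.0, "ry": 0.0, "rz": 0.0, "gripper": 0.0}, {"dx": 0.0, "dy": 0.0, "dz": -0.0004, "rx": 0.0, "ry": 0.0, "rz": 0.0, "gripper": 0.0}]}}

```text
t: 14.25
eef_pos: [530.3, -154.8, 93.9]
tcp_rot: [-1.571, -0.0, 0.082]
ft_force: [0.5, -0.3, -0.7]
opening: 0.004
```

Call:
{"op": "jog_arm", "data": {"series": [{"dx": 0.0, "dy": 0.0, "dz": -0.0004, "rx": 0.0, "ry": 0.0, "rz": 0.0, "gripper": 0.0}, {"dx": 0.0, "dy": 0.0, "dz": -0.0004, "rx": 0.0, "ry": 0.0, "rz": 0.0, "gripper": 0.0}]}}

```text
t: 14.45
eef_pos: [530.2, -154.8, 93.0]
tcp_rot: [-1.571, -0.0, 0.082]
ft_force: [0.4, -0.4, 0.7]
opening: 0.004
```

Call:
{"op": "jog_arm", "data": {"series": [{"dx": 0.0, "dy": 0.0, "dz": -0.0004, "rx": 0.0, "ry": 0.0, "rz": 0.0, "gripper": 0.0}, {"dx": 0.0, "dy": 0.0, "dz": -0.0004, "rx": 0.0, "ry": 0.0, "rz": 0.0, "gripper": 0.0}]}}

```text
t: 14.65
eef_pos: [530.3, -154.8, 92.2]
tcp_rot: [-1.571, -0.0, 0.082]
ft_force: [0.7, 0.7, 0.5]
opening: 0.003
```

Call:
{"op": "jog_arm", "data": {"series": [{"dx": 0.0, "dy": 0.0, "dz": -0.0004, "rx": 0.0, "ry": 0.0, "rz": 0.0, "gripper": 0.0}, {"dx": 0.0, "dy": 0.0, "dz": -0.0004, "rx": 0.0, "ry": 0.0, "rz": 0.0, "gripper": 0.0}]}}

```text
t: 14.85
eef_pos: [530.3, -154.7, 91.4]
tcp_rot: [-1.571, -0.0, 0.082]
ft_force: [-0.3, 0.0, 0.1]
opening: 0.006
```

Call:
{"op": "jog_arm", "data": {"series": [{"dx": 0.0, "dy": 0.0, "dz": -0.0004, "rx": 0.0, "ry": 0.0, "rz": 0.0, "gripper": 0.0}]}}

```text
t: 14.95
eef_pos: [530.3, -154.8, 91.0]
tcp_rot: [-1.571, -0.0, 0.082]
ft_force: [0.4, 0.1, 0.1]
opening: 0.002
```

Call:
{"op": "jog_arm", "data": {"series": [{"dx": 0.0, "dy": 0.0, "dz": -0.0004, "rx": 0.0, "ry": 0.0, "rz": 0.0, "gripper": 0.0}]}}

```text
t: 15.05
eef_pos: [530.3, -154.7, 90.6]
tcp_rot: [-1.571, -0.0, 0.082]
ft_force: [0.6, -0.1, 0.0]
opening: 0.005
```

Call:
{"op": "jog_arm", "data": {"series": [{"dx": 0.0, "dy": 0.0, "dz": -0.0004, "rx": 0.0, "ry": 0.0, "rz": 0.0, "gripper": 0.0}, {"dx": 0.0, "dy": 0.0, "dz": -0.0004, "rx": 0.0, "ry": 0.0, "rz": 0.0, "gripper": 0.0}]}}

```text
t: 15.25
eef_pos: [530.3, -154.8, 89.8]
tcp_rot: [-1.571, -0.0, 0.082]
ft_force: [0.2, -0.0, 2.1]
opening: 0.004
```

Call:
{"op": "jog_arm", "data": {"series": [{"dx": 0.0, "dy": 0.0, "dz": -0.0004, "rx": 0.0, "ry": 0.0, "rz": 0.0, "gripper": 0.0}]}}

```text
t: 15.35
eef_pos: [530.3, -154.8, 89.6]
tcp_rot: [-1.571, -0.0, 0.082]
ft_force: [-1.1, 0.8, 4.9]
opening: 0.004
```

Call:
{"op": "jog_arm", "data": {"series": [{"dx": 0.0, "dy": 0.0, "dz": -0.0004, "rx": 0.0, "ry": 0.0, "rz": 0.0, "gripper": 0.0}]}}

```text
t: 15.45
eef_pos: [530.3, -154.8, 89.4]
tcp_rot: [-1.571, -0.0, 0.082]
ft_force: [-1.3, 0.4, 9.2]
opening: 0.005
```

Bottomed at TCP z ≈ 89.8. Adding a little more push, then holding.

Call:
{"op": "jog_arm", "data": {"series": [{"dx": 0.0, "dy": 0.0, "dz": -0.0004, "rx": 0.0, "ry": 0.0, "rz": 0.0, "gripper": 0.0}]}}

```text
t: 15.55
eef_pos: [530.4, -154.8, 89.3]
tcp_rot: [-1.571, -0.001, 0.082]
ft_force: [-3.3, -0.0, 13.5]
opening: 0.005
```

Call:
{"op": "jog_arm", "data": {"series": [{"dx": 0.0, "dy": 0.0, "dz": 0.0, "rx": 0.0, "ry": 0.0, "rz": 0.0, "gripper": 0.0}, {"dx": 0.0, "dy": 0.0, "dz": 0.0, "rx": 0.0, "ry": 0.0, "rz": 0.0, "gripper": 0.0}]}}

```text
t: 15.75
eef_pos: [530.4, -154.7, 89.4]
tcp_rot: [-1.571, -0.001, 0.082]
ft_force: [-2.2, 1.8, 10.2]
opening: 0.004
```

Call:
{"op": "jog_arm", "data": {"series": [{"dx": 0.0, "dy": 0.0, "dz": -0.0003, "rx": 0.0, "ry": 0.0, "rz": 0.0, "gripper": 0.0}, {"dx": 0.0, "dy": 0.0, "dz": 0.0, "rx": 0.0, "ry": 0.0, "rz": 0.0, "gripper": 0.0}]}}

```text
t: 15.95
eef_pos: [530.4, -154.8, 89.3]
tcp_rot: [-1.571, -0.001, 0.082]
ft_force: [-2.5, 0.9, 12.7]
opening: 0.007
```

Call:
{"op": "jog_arm", "data": {"series": [{"dx": 0.0, "dy": 0.0, "dz": 0.0, "rx": 0.0, "ry": 0.0, "rz": 0.0, "gripper": 0.0}, {"dx": 0.0, "dy": 0.0, "dz": 0.0, "rx": 0.0, "ry": 0.0, "rz": 0.0, "gripper": 0.0}]}}

```text
t: 16.15
eef_pos: [530.4, -154.8, 89.3]
tcp_rot: [-1.571, -0.001, 0.082]
ft_force: [-4.2, 1.1, 12.6]
opening: 0.0
```

Call:
{"op": "jog_arm", "data": {"series": [{"dx": 0.0, "dy": 0.0, "dz": 0.0, "rx": 0.0, "ry": 0.0, "rz": 0.0, "gripper": 0.0}, {"dx": 0.0, "dy": 0.0, "dz": 0.0, "rx": 0.0, "ry": 0.0, "rz": 0.0, "gripper": 0.0}, {"dx": 0.0, "dy": 0.0, "dz": 0.0, "rx": 0.0, "ry": 0.0, "rz": 0.0, "gripper": 0.0}]}}

```text
t: 16.45
eef_pos: [530.4, -154.8, 89.3]
tcp_rot: [-1.571, -0.001, 0.082]
ft_force: [-3.3, 0.4, 13.2]
opening: 0.006
```

Call:
{"op": "jog_arm", "data": {"series": [{"dx": 0.0, "dy": 0.0, "dz": 0.0, "rx": 0.0, "ry": 0.0, "rz": 0.0, "gripper": 0.0}]}}

```text
t: 16.55
eef_pos: [530.4, -154.8, 89.3]
tcp_rot: [-1.571, -0.001, 0.082]
ft_force: [-3.0, 0.1, 12.4]
opening: -0.0
```

Call:
{"op": "jog_arm", "data": {"series": [{"dx": 0.0, "dy": 0.0, "dz": 0.002, "rx": 0.0, "ry": 0.0, "rz": 0.0, "gripper": 0.0}, {"dx": 0.0, "dy": 0.0, "dz": 0.008, "rx": 0.0, "ry": 0.0, "rz": 0.0, "gripper": 0.0}, {"dx": 0.0, "dy": 0.0, "dz": 0.03, "rx": 0.0, "ry": 0.0, "rz": 0.0, "gripper": 0.0}, {"dx": 0.0, "dy": 0.0, "dz": 0.03, "rx": 0.0, "ry": 0.0, "rz": 0.0, "gripper": 0.0}, {"dx": 0.0, "dy": 0.0, "dz": 0.0, "rx": 0.0, "ry": 0.0, "rz": 0.0, "gripper": 0.0}]}}

```text
t: 17.05
eef_pos: [531.6, -155.3, 162.0]
tcp_rot: [-1.573, -0.005, 0.082]
ft_force: [1.0, -0.2, -0.2]
opening: 0.005
```

```bash
python3 - <<'E'
from cell import env
import cv2
s=env.state()
im=env.read_camera("scene"); c=im[120:260,190:340];cv2.imwrite("pics/s10raw.png",im[:,:,::-1])
cv2.imwrite("pics/s10.png",cv2.resize(cv2.convertScaleAbs(c[:,:,::-1],alpha=1.6),None,fx=4.2,fy=4.2,interpolation=cv2.INTER_CUBIC))
print(s["t"],s["eef_pos"],s["tcp_rot"],s["ft_force"])
E
```

```text
17.05 [ 531.62467714 -155.29690562  162.03785072] [-1.57348773 -0.00522559  0.0816482 ] [ 1.00102492 -0.19883992 -0.24212504]
```

View pics/s10.png

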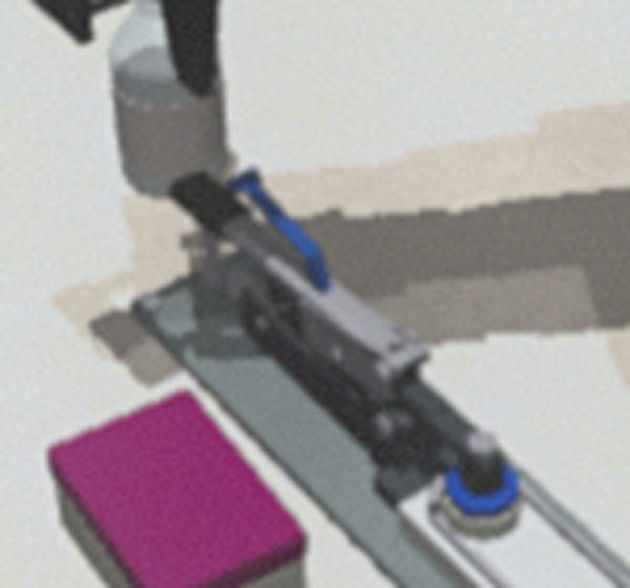

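Handle is locked, with the lever tip at about (245,182) in the crop. I'll check that tip position against the model.

```bash
python3 - <<'E'
from cell import env
from h import *
S=env.camera_info("scene");p=[509.4,93,1.652]
im=cv2.imread("pics/s10raw.png");x0,y0,sc=215,140,8
big=cv2.convertScaleAbs(cv2.resize(im[y0:y0+70,x0:x0+90],None,fx=sc,fy=sc,interpolation=cv2.INTER_CUBIC),alpha=1.6)
for X,c in(((-208,-9,116),(0,0,255)),((-208,9,116),(0,0,255)),((-208,0,116),(0,255,255)),((-249,0,79),(0,255,0))):
    q=(proj(plw(p,*X),S)[0]-[x0,y0]+.5)*sc; cv2.circle(big,tuple(int(v) for v in q),3,c,-1); print(X,plw(p,*X),q)
cv2.imwrite("pics/s10z.png",big)
E
```

```text
(-208, -9, 116) [ 535.24215067 -113.58456682  116.        ] [240.35296377 184.91057363]
(-208, 9, 116) [ 517.3014644  -115.04462709  116.        ] [293.42221809 161.1399174 ]
(-208, 0, 116) [ 526.27180753 -114.31459695  116.        ] [266.98062795 172.97962471]
(-249, 0, 79) [ 529.59750036 -155.17949347   79.        ] [195.91869313 203.20948484]
```

View pics/s10z.png

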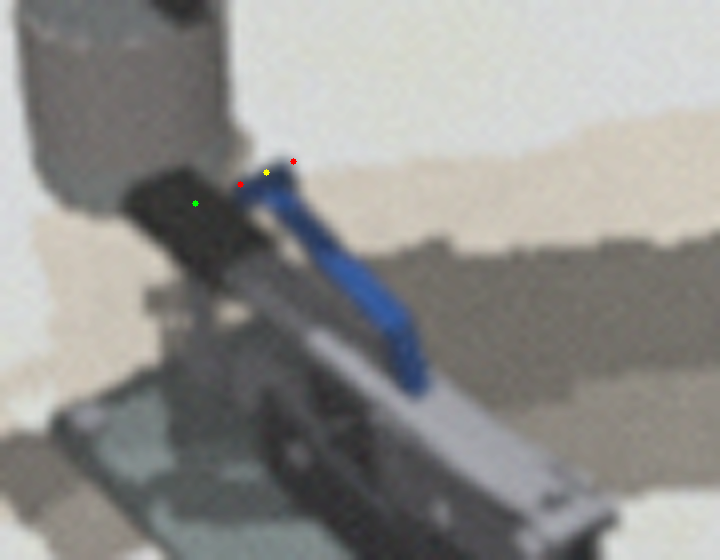

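Call:
{"op": "jog_arm", "data": {"series": [{"dx": -0.0015, "dy": 0.014, "dz": 0.0, "rx": 0.0, "ry": 0.0, "rz": 0.0, "gripper": 0.0}, {"dx": -0.0015, "dy": 0.014, "dz": 0.0, "rx": 0.0, "ry": 0.0, "rz": 0.0, "gripper": 0.0}, {"dx": -0.0005, "dy": 0.012, "dz": 0.0, "rx": 0.0, "ry": 0.0, "rz": 0.0, "gripper": 0.0}, {"dx": 0.0, "dy": 0.0, "dz": -0.012, "rx": 0.0, "ry": 0.0, "rz": 0.0, "gripper": 0.0}, {"dx": 0.0, "dy": 0.0, "dz": -0.01, "rx": 0.0, "ry": 0.0, "rz": 0.0, "gripper": 0.0}, {"dx": 0.0, "dy": 0.0, "dz": 0.0, "rx": 0.0, "ry": 0.0, "rz": 0.0, "gripper": 0.0}]}}

```text
t: 17.7
eef_pos: [526.1, -114.6, 134.4]
tcp_rot: [-1.57, 0.003, 0.082]
ft_force: [1.7, -0.2, 0.1]
opening: 0.004
```

Call:
{"op": "jog_arm", "data": {"series": [{"dx": 0.0, "dy": 0.0, "dz": -0.002, "rx": 0.0, "ry": 0.0, "rz": 0.0, "gripper": 0.0}, {"dx": 0.0, "dy": 0.0, "dz": -0.0015, "rx": 0.0, "ry": 0.0, "rz": 0.0, "gripper": 0.0}, {"dx": 0.0, "dy": 0.0, "dz": -0.0015, "rx": 0.0, "ry": 0.0, "rz": 0.0, "gripper": 0.0}]}}

```text
t: 18.0
eef_pos: [526.8, -115.0, 131.4]
tcp_rot: [-1.571, -0.0, 0.081]
ft_force: [-0.3, -0.6, 0.6]
opening: 0.004
```

Call:
{"op": "jog_arm", "data": {"series": [{"dx": 0.0, "dy": 0.0, "dz": -0.001, "rx": 0.0, "ry": 0.0, "rz": 0.0, "gripper": 0.0}, {"dx": 0.0, "dy": 0.0, "dz": -0.001, "rx": 0.0, "ry": 0.0, "rz": 0.0, "gripper": 0.0}, {"dx": 0.0, "dy": 0.0, "dz": -0.001, "rx": 0.0, "ry": 0.0, "rz": 0.0, "gripper": 0.0}]}}

```text
t: 18.3
eef_pos: [526.8, -114.8, 128.4]
tcp_rot: [-1.571, -0.0, 0.082]
ft_force: [-0.6, 1.0, -0.0]
opening: 0.003
```

Call:
{"op": "jog_arm", "data": {"series": [{"dx": 0.0, "dy": 0.0, "dz": -0.001, "rx": 0.0, "ry": 0.0, "rz": 0.0, "gripper": 0.0}, {"dx": 0.0, "dy": 0.0, "dz": -0.001, "rx": 0.0, "ry": 0.0, "rz": 0.0, "gripper": 0.0}]}}

```text
t: 18.5
eef_pos: [526.8, -114.7, 126.3]
tcp_rot: [-1.571, -0.0, 0.082]
ft_force: [0.5, 0.5, -0.3]
opening: 0.004
```

Call:
{"op": "jog_arm", "data": {"series": [{"dx": 0.0, "dy": 0.0, "dz": -0.001, "rx": 0.0, "ry": 0.0, "rz": 0.0, "gripper": 0.0}, {"dx": 0.0, "dy": 0.0, "dz": -0.001, "rx": 0.0, "ry": 0.0, "rz": 0.0, "gripper": 0.0}]}}

```text
t: 18.7
eef_pos: [526.8, -114.7, 124.3]
tcp_rot: [-1.571, -0.0, 0.082]
ft_force: [-0.8, 0.2, 1.4]
opening: 0.006
```

Call:
{"op": "jog_arm", "data": {"series": [{"dx": 0.0, "dy": 0.0, "dz": -0.001, "rx": 0.0, "ry": 0.0, "rz": 0.0, "gripper": 0.0}, {"dx": 0.0, "dy": 0.0, "dz": -0.001, "rx": 0.0, "ry": 0.0, "rz": 0.0, "gripper": 0.0}]}}

```text
t: 18.9
eef_pos: [526.8, -114.8, 122.3]
tcp_rot: [-1.571, -0.0, 0.082]
ft_force: [-0.1, -1.3, 2.1]
opening: 0.005
```

Call:
{"op": "jog_arm", "data": {"series": [{"dx": 0.0, "dy": 0.0, "dz": -0.001, "rx": 0.0, "ry": 0.0, "rz": 0.0, "gripper": 0.0}, {"dx": 0.0, "dy": 0.0, "dz": -0.001, "rx": 0.0, "ry": 0.0, "rz": 0.0, "gripper": 0.0}]}}

```text
t: 19.1
eef_pos: [527.0, -114.9, 120.5]
tcp_rot: [-1.571, -0.001, 0.082]
ft_force: [1.5, -1.9, 2.2]
opening: 0.006
```

Call:
{"op": "jog_arm", "data": {"series": [{"dx": 0.0, "dy": 0.0, "dz": -0.0008, "rx": 0.0, "ry": 0.0, "rz": 0.0, "gripper": 0.0}, {"dx": 0.0, "dy": 0.0, "dz": -0.0008, "rx": 0.0, "ry": 0.0, "rz": 0.0, "gripper": 0.0}]}}

```text
t: 19.3
eef_pos: [527.1, -115.0, 119.0]
tcp_rot: [-1.571, -0.001, 0.082]
ft_force: [0.3, -2.9, 6.0]
opening: 0.003
```

Call:
{"op": "jog_arm", "data": {"series": [{"dx": 0.0, "dy": 0.0, "dz": -0.0008, "rx": 0.0, "ry": 0.0, "rz": 0.0, "gripper": 0.0}]}}

```text
t: 19.4
eef_pos: [527.1, -115.1, 118.3]
tcp_rot: [-1.572, -0.001, 0.082]
ft_force: [-0.5, -3.1, 6.8]
opening: 0.005
```

Call:
{"op": "jog_arm", "data": {"series": [{"dx": 0.0, "dy": 0.0, "dz": -0.0006, "rx": 0.0, "ry": 0.0, "rz": 0.0, "gripper": 0.0}]}}

```text
t: 19.5
eef_pos: [527.2, -115.2, 117.8]
tcp_rot: [-1.572, -0.001, 0.082]
ft_force: [0.5, -3.9, 7.7]
opening: 0.003
```

Call:
{"op": "jog_arm", "data": {"series": [{"dx": 0.0, "dy": 0.0, "dz": -0.0008, "rx": 0.0, "ry": 0.0, "rz": 0.0, "gripper": 0.0}]}}

```text
t: 19.6
eef_pos: [527.0, -114.9, 116.8]
tcp_rot: [-1.571, -0.001, 0.082]
ft_force: [0.5, -1.3, 3.2]
opening: 0.005
```

Call:
{"op": "jog_arm", "data": {"series": [{"dx": 0.0, "dy": 0.0, "dz": -0.0008, "rx": 0.0, "ry": 0.0, "rz": 0.0, "gripper": 0.0}]}}

```text
t: 19.7
eef_pos: [526.8, -114.7, 115.7]
tcp_rot: [-1.571, -0.0, 0.082]
ft_force: [1.0, -0.4, 0.7]
opening: 0.004
```

Call:
{"op": "jog_arm", "data": {"series": [{"dx": 0.0, "dy": 0.0, "dz": -0.0006, "rx": 0.0, "ry": 0.0, "rz": 0.0, "gripper": 0.0}]}}

```text
t: 19.8
eef_pos: [526.6, -114.6, 115.0]
tcp_rot: [-1.571, 0.0, 0.082]
ft_force: [0.9, -1.0, 1.5]
opening: 0.004
```

The toggle freed when the force dropped at tip height ≈ 106. Lifting while following the arc.

Call:
{"op": "jog_arm", "data": {"series": [{"dx": 0.0, "dy": 0.001, "dz": 0.006, "rx": 0.0, "ry": 0.0, "rz": 0.0, "gripper": 0.0}, {"dx": 0.0, "dy": 0.004, "dz": 0.015, "rx": 0.0, "ry": 0.0, "rz": 0.0, "gripper": 0.0}, {"dx": -0.001, "dy": 0.006, "dz": 0.02, "rx": 0.0, "ry": 0.0, "rz": 0.0, "gripper": 0.0}, {"dx": -0.001, "dy": 0.008, "dz": 0.02, "rx": 0.0, "ry": 0.0, "rz": 0.0, "gripper": 0.0}, {"dx": 0.0, "dy": 0.006, "dz": 0.025, "rx": 0.0, "ry": 0.0, "rz": 0.0, "gripper": 0.0}, {"dx": 0.0, "dy": 0.0, "dz": 0.04, "rx": 0.0, "ry": 0.0, "rz": 0.0, "gripper": 0.0}, {"dx": 0.0, "dy": 0.0, "dz": 0.02, "rx": 0.0, "ry": 0.0, "rz": 0.0, "gripper": 0.0}, {"dx": 0.0, "dy": 0.0, "dz": 0.0, "rx": 0.0, "ry": 0.0, "rz": 0.0, "gripper": 0.0}, {"dx": 0.0, "dy": 0.0, "dz": 0.0, "rx": 0.0, "ry": 0.0, "rz": 0.0, "gripper": 0.0}]}}

```text
t: 20.7
eef_pos: [524.4, -89.5, 260.9]
tcp_rot: [-1.571, 0.0, 0.082]
ft_force: [-0.8, -0.6, -0.6]
opening: 0.004
```

```bash
python3 - <<'E'
from cell import env
import cv2
s=env.state()
im=env.read_camera("scene"); c=im[110:260,190:350];cv2.imwrite("pics/s11raw.png",im[:,:,::-1])
cv2.imwrite("pics/s11.png",cv2.resize(cv2.convertScaleAbs(c[:,:,::-1],alpha=1.6),None,fx=4,fy=4,interpolation=cv2.INTER_CUBIC))
c=im[220:260,295:345];cv2.imwrite("pics/s11c.png",cv2.resize(cv2.convertScaleAbs(c[:,:,::-1],alpha=1.6),None,fx=12,fy=12,interpolation=cv2.INTER_CUBIC))
print(s["t"],s["eef_pos"],s["tcp_rot"],s["ft_force"])
E
```

```text
20.7 [524.35117182 -89.48595952 260.88337145] [-1.57053029e+00  2.90054443e-04  8.16797941e-02] [-0.79994099 -0.58060161 -0.56738058]
```

View pics/s11.png

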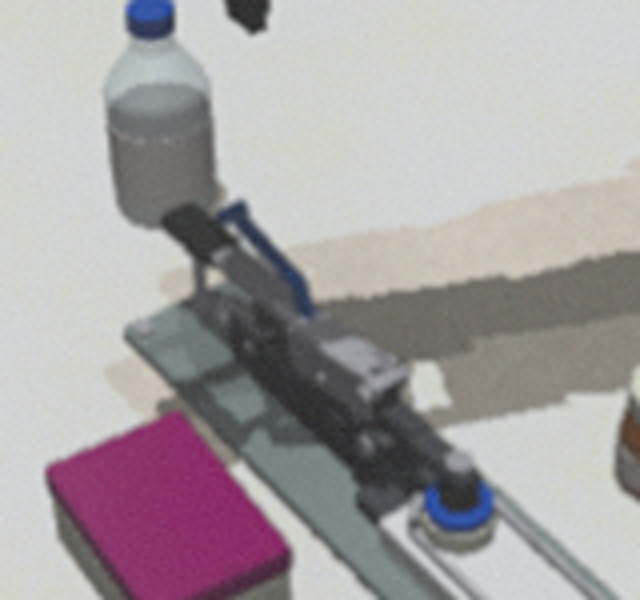

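View pics/s11c.png

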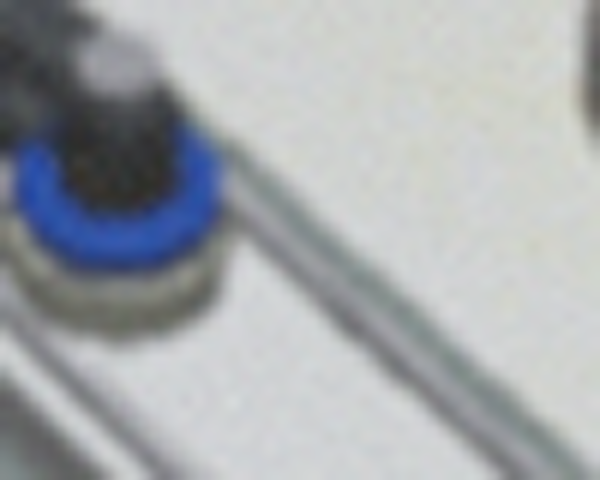

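The handle still looks down. I'll check whether it is moving.

Call:
{"op": "jog_arm", "data": {"series": [{"dx": 0.0, "dy": 0.0, "dz": 0.0, "rx": 0.0, "ry": 0.0, "rz": 0.0, "gripper": 0.0}, {"dx": 0.0, "dy": 0.0, "dz": 0.0, "rx": 0.0, "ry": 0.0, "rz": 0.0, "gripper": 0.0}, {"dx": 0.0, "dy": 0.0, "dz": 0.0, "rx": 0.0, "ry": 0.0, "rz": 0.0, "gripper": 0.0}]}}

```text
t: 21.05
eef_pos: [524.6, -89.7, 260.5]
tcp_rot: [-1.57, 0.001, 0.082]
ft_force: [-0.2, 1.0, -0.5]
opening: 0.006
```

```bash
python3 - <<'E'
from cell import env
import cv2
from h import *
S=env.camera_info("scene");p=[509.4,93,1.652]
im=env.read_camera("scene")[:,:,::-1].copy();cv2.imwrite("pics/s12raw.png",im)
o=cv2.imread("pics/s10raw.png")
x0,y0,sc=215,140,8
outs=[]
for k in(o,im):
  big=cv2.convertScaleAbs(cv2.resize(k[y0:y0+60,x0:x0+48],None,fx=sc,fy=sc,interpolation=cv2.INTER_CUBIC),alpha=1.6)
  for X in((-208,0,116),(-249,0,79)):
    q=(proj(plw(p,*X),S)[0]-[x0,y0]+.5)*sc; cv2.circle(big,tuple(int(v) for v in q),3,(0,0,255),-1)
  outs.append(big)
cv2.imwrite("pics/cmp12.png",np.hstack(outs))
E
```

```text
(no output)
```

View pics/cmp12.png

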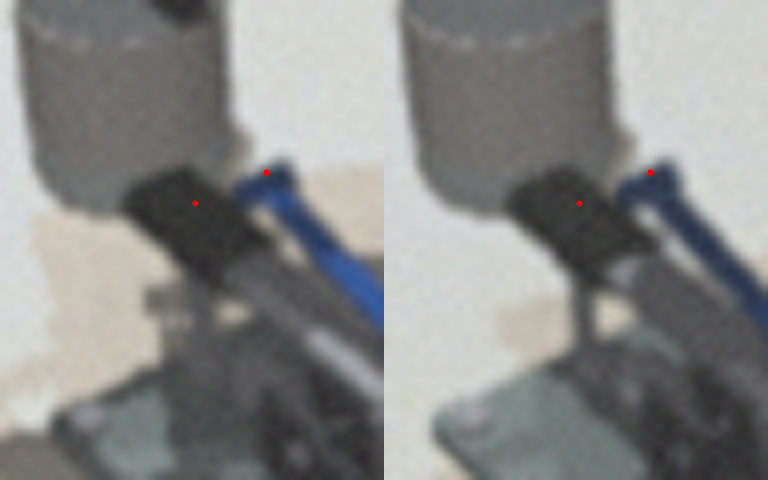

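It re-locked or never freed. I'll retry: press until the force drops, go no further, then lift slowly.

Call:
{"op": "jog_arm", "data": {"series": [{"dx": 0.001, "dy": -0.01, "dz": -0.02, "rx": 0.0, "ry": 0.0, "rz": 0.0, "gripper": 0.0}, {"dx": 0.001, "dy": -0.015, "dz": -0.035, "rx": 0.0, "ry": 0.0, "rz": 0.0, "gripper": 0.0}, {"dx": 0.0, "dy": 0.0, "dz": -0.035, "rx": 0.0, "ry": 0.0, "rz": 0.0, "gripper": 0.0}, {"dx": 0.0, "dy": 0.0, "dz": -0.025, "rx": 0.0, "ry": 0.0, "rz": 0.0, "gripper": 0.0}, {"dx": 0.0, "dy": 0.0, "dz": -0.013, "rx": 0.0, "ry": 0.0, "rz": 0.0, "gripper": 0.0}, {"dx": 0.0, "dy": 0.0, "dz": -0.004, "rx": 0.0, "ry": 0.0, "rz": 0.0, "gripper": 0.0}, {"dx": 0.0, "dy": 0.0, "dz": 0.0, "rx": 0.0, "ry": 0.0, "rz": 0.0, "gripper": 0.0}]}}

```text
t: 21.8
eef_pos: [526.7, -114.8, 128.9]
tcp_rot: [-1.571, 0.001, 0.082]
ft_force: [0.5, 0.2, 0.1]
opening: 0.005
```

Call:
{"op": "jog_arm", "data": {"series": [{"dx": 0.0, "dy": 0.0, "dz": -0.0015, "rx": 0.0, "ry": 0.0, "rz": 0.0, "gripper": 0.0}, {"dx": 0.0, "dy": 0.0, "dz": -0.0015, "rx": 0.0, "ry": 0.0, "rz": 0.0, "gripper": 0.0}, {"dx": 0.0, "dy": 0.0, "dz": -0.0015, "rx": 0.0, "ry": 0.0, "rz": 0.0, "gripper": 0.0}]}}

```text
t: 22.1
eef_pos: [527.0, -114.8, 125.2]
tcp_rot: [-1.571, -0.001, 0.082]
ft_force: [-0.0, -0.0, -0.0]
opening: 0.006
```

Call:
{"op": "jog_arm", "data": {"series": [{"dx": 0.0, "dy": 0.0, "dz": -0.001, "rx": 0.0, "ry": 0.0, "rz": 0.0, "gripper": 0.0}, {"dx": 0.0, "dy": 0.0, "dz": -0.001, "rx": 0.0, "ry": 0.0, "rz": 0.0, "gripper": 0.0}]}}

```text
t: 22.3
eef_pos: [526.8, -114.8, 122.8]
tcp_rot: [-1.571, -0.0, 0.082]
ft_force: [-0.2, -0.3, 0.4]
opening: 0.006
```

Call:
{"op": "jog_arm", "data": {"series": [{"dx": 0.0, "dy": 0.0, "dz": -0.001, "rx": 0.0, "ry": 0.0, "rz": 0.0, "gripper": 0.0}, {"dx": 0.0, "dy": 0.0, "dz": -0.001, "rx": 0.0, "ry": 0.0, "rz": 0.0, "gripper": 0.0}]}}

```text
t: 22.5
eef_pos: [527.0, -114.9, 120.8]
tcp_rot: [-1.571, -0.001, 0.082]
ft_force: [0.3, -1.0, 2.5]
opening: 0.002
```

Call:
{"op": "jog_arm", "data": {"series": [{"dx": 0.0, "dy": 0.0, "dz": -0.001, "rx": 0.0, "ry": 0.0, "rz": 0.0, "gripper": 0.0}]}}

```text
t: 22.6
eef_pos: [527.0, -115.0, 119.8]
tcp_rot: [-1.571, -0.001, 0.082]
ft_force: [-0.8, -2.1, 4.9]
opening: 0.008
```

Call:
{"op": "jog_arm", "data": {"series": [{"dx": 0.0, "dy": 0.0, "dz": -0.001, "rx": 0.0, "ry": 0.0, "rz": 0.0, "gripper": 0.0}]}}

```text
t: 22.7
eef_pos: [527.1, -115.1, 118.9]
tcp_rot: [-1.571, -0.001, 0.082]
ft_force: [0.1, -3.3, 5.7]
opening: 0.006
```

Call:
{"op": "jog_arm", "data": {"series": [{"dx": 0.0, "dy": 0.0, "dz": -0.001, "rx": 0.0, "ry": 0.0, "rz": 0.0, "gripper": 0.0}]}}

```text
t: 22.8
eef_pos: [527.1, -115.1, 118.0]
tcp_rot: [-1.571, -0.001, 0.082]
ft_force: [0.5, -1.9, 3.1]
opening: 0.006
```

Call:
{"op": "jog_arm", "data": {"series": [{"dx": 0.0, "dy": 0.0, "dz": -0.0008, "rx": 0.0, "ry": 0.0, "rz": 0.0, "gripper": 0.0}]}}

```text
t: 22.9
eef_pos: [527.1, -115.0, 117.1]
tcp_rot: [-1.571, -0.001, 0.082]
ft_force: [1.2, -2.7, 5.6]
opening: 0.002
```

```bash
python3 - <<'E'
from cell import env
import cv2
s=env.state();print(s["ft_force"],s["eef_pos"])
im=env.read_camera("scene"); c=im[140:210,210:280]
cv2.imwrite("pics/s13.png",cv2.resize(cv2.convertScaleAbs(c[:,:,::-1],alpha=2.2),None,fx=8,fy=8,interpolation=cv2.INTER_CUBIC))
E
```

```text
[ 1.15689081 -2.68410427  5.55585154] [ 527.05697586 -114.97073084  117.05702141]
```

View pics/s13.png

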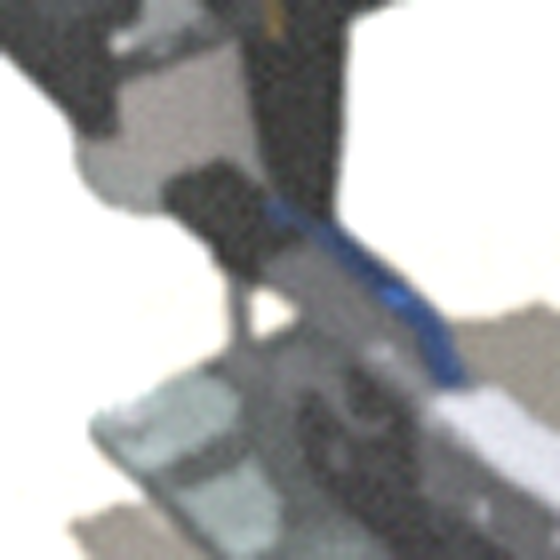

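The finger seems to press slightly ahead of the rolled thumb end. I'll raise it, shift 5 mm to the rear and press again.

Call:
{"op": "jog_arm", "data": {"series": [{"dx": 0.0, "dy": 0.0, "dz": 0.005, "rx": 0.0, "ry": 0.0, "rz": 0.0, "gripper": 0.0}, {"dx": 0.0, "dy": 0.0, "dz": 0.007, "rx": 0.0, "ry": 0.0, "rz": 0.0, "gripper": 0.0}, {"dx": 0.0, "dy": 0.0, "dz": 0.003, "rx": 0.0, "ry": 0.0, "rz": 0.0, "gripper": 0.0}, {"dx": 0.0, "dy": -0.005, "dz": 0.0, "rx": 0.0, "ry": 0.0, "rz": 0.0, "gripper": 0.0}, {"dx": 0.0, "dy": 0.0, "dz": 0.0, "rx": 0.0, "ry": 0.0, "rz": 0.0, "gripper": 0.0}]}}

```text
t: 23.45
eef_pos: [526.7, -120.2, 131.9]
tcp_rot: [-1.571, -0.0, 0.081]
ft_force: [0.5, 0.2, 0.2]
opening: 0.004
```

```bash
python3 - <<'E'
from cell import env
import cv2
s=env.state();print(s["ft_force"],s["eef_pos"])
im=env.read_camera("scene"); c=im[140:210,210:280]
cv2.imwrite("pics/s14.png",cv2.resize(cv2.convertScaleAbs(c[:,:,::-1],alpha=2.2),None,fx=8,fy=8,interpolation=cv2.INTER_CUBIC))
E
```

```text
[0.5352141  0.16096931 0.22681813] [ 526.72199748 -120.18502282  131.87907693]
```

View pics/s14.png

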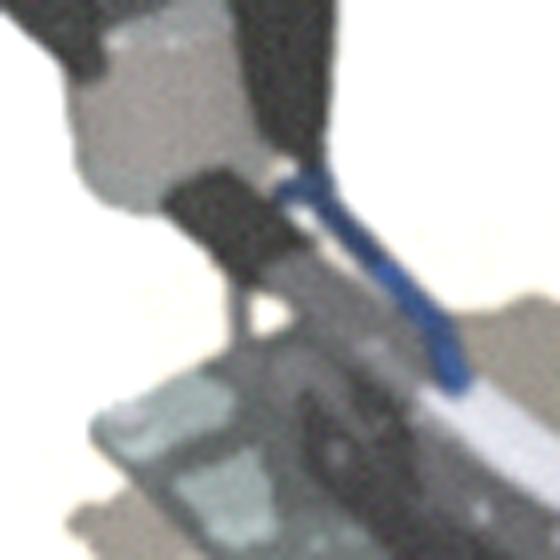

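Now the finger is over the roll. Pressing.

Call:
{"op": "jog_arm", "data": {"series": [{"dx": 0.0, "dy": 0.0, "dz": -0.003, "rx": 0.0, "ry": 0.0, "rz": 0.0, "gripper": 0.0}, {"dx": 0.0, "dy": 0.0, "dz": -0.002, "rx": 0.0, "ry": 0.0, "rz": 0.0, "gripper": 0.0}, {"dx": 0.0, "dy": 0.0, "dz": -0.0015, "rx": 0.0, "ry": 0.0, "rz": 0.0, "gripper": 0.0}]}}

```text
t: 23.8
eef_pos: [526.6, -119.7, 124.9]
tcp_rot: [-1.571, 0.0, 0.082]
ft_force: [-0.6, 1.1, -0.2]
opening: 0.002
```

Call:
{"op": "jog_arm", "data": {"series": [{"dx": 0.0, "dy": 0.0, "dz": -0.001, "rx": 0.0, "ry": 0.0, "rz": 0.0, "gripper": 0.0}, {"dx": 0.0, "dy": 0.0, "dz": -0.001, "rx": 0.0, "ry": 0.0, "rz": 0.0, "gripper": 0.0}, {"dx": 0.0, "dy": 0.0, "dz": -0.001, "rx": 0.0, "ry": 0.0, "rz": 0.0, "gripper": 0.0}]}}

```text
t: 24.1
eef_pos: [526.8, -119.8, 122.3]
tcp_rot: [-1.571, -0.0, 0.082]
ft_force: [0.6, -0.2, 0.9]
opening: 0.002
```

Call:
{"op": "jog_arm", "data": {"series": [{"dx": 0.0, "dy": 0.0, "dz": -0.001, "rx": 0.0, "ry": 0.0, "rz": 0.0, "gripper": 0.0}, {"dx": 0.0, "dy": 0.0, "dz": -0.001, "rx": 0.0, "ry": 0.0, "rz": 0.0, "gripper": 0.0}]}}

```text
t: 24.3
eef_pos: [527.0, -119.9, 120.5]
tcp_rot: [-1.571, -0.001, 0.082]
ft_force: [0.6, -1.9, 3.7]
opening: 0.006
```

Call:
{"op": "jog_arm", "data": {"series": [{"dx": 0.0, "dy": 0.0, "dz": -0.001, "rx": 0.0, "ry": 0.0, "rz": 0.0, "gripper": 0.0}]}}

```text
t: 24.4
eef_pos: [527.1, -120.0, 119.6]
tcp_rot: [-1.571, -0.001, 0.082]
ft_force: [0.1, -2.8, 6.0]
opening: 0.006
```

Call:
{"op": "jog_arm", "data": {"series": [{"dx": 0.0, "dy": 0.0, "dz": -0.001, "rx": 0.0, "ry": 0.0, "rz": 0.0, "gripper": 0.0}]}}

```text
t: 24.5
eef_pos: [526.9, -119.9, 118.5]
tcp_rot: [-1.571, -0.001, 0.081]
ft_force: [-0.3, -1.0, 2.5]
opening: 0.005
```

Call:
{"op": "jog_arm", "data": {"series": [{"dx": 0.0, "dy": 0.0, "dz": -0.001, "rx": 0.0, "ry": 0.0, "rz": 0.0, "gripper": 0.0}]}}

```text
t: 24.6
eef_pos: [526.9, -119.9, 117.4]
tcp_rot: [-1.571, -0.001, 0.082]
ft_force: [0.1, -2.1, 4.3]
opening: 0.006
```

Call:
{"op": "jog_arm", "data": {"series": [{"dx": 0.0, "dy": 0.0, "dz": -0.001, "rx": 0.0, "ry": 0.0, "rz": 0.0, "gripper": 0.0}]}}

```text
t: 24.7
eef_pos: [527.0, -120.0, 116.5]
tcp_rot: [-1.571, -0.001, 0.082]
ft_force: [0.4, -3.3, 6.1]
opening: 0.004
```

Call:
{"op": "jog_arm", "data": {"series": [{"dx": 0.0, "dy": 0.0, "dz": -0.001, "rx": 0.0, "ry": 0.0, "rz": 0.0, "gripper": 0.0}]}}

```text
t: 24.8
eef_pos: [526.9, -119.9, 115.4]
tcp_rot: [-1.571, -0.0, 0.082]
ft_force: [-0.2, -1.1, 3.2]
opening: 0.005
```

Call:
{"op": "jog_arm", "data": {"series": [{"dx": 0.0, "dy": 0.0, "dz": -0.001, "rx": 0.0, "ry": 0.0, "rz": 0.0, "gripper": 0.0}]}}

```text
t: 24.9
eef_pos: [526.8, -119.8, 114.3]
tcp_rot: [-1.571, -0.0, 0.081]
ft_force: [0.4, -2.8, 4.2]
opening: 0.006
```

Call:
{"op": "jog_arm", "data": {"series": [{"dx": 0.0, "dy": 0.0, "dz": 0.0, "rx": 0.0, "ry": 0.0, "rz": 0.0, "gripper": 0.0}, {"dx": 0.0, "dy": 0.0, "dz": 0.001, "rx": 0.0, "ry": 0.0, "rz": 0.0, "gripper": 0.0}]}}

```text
t: 25.1
eef_pos: [526.4, -119.5, 115.0]
tcp_rot: [-1.57, 0.001, 0.082]
ft_force: [0.4, -1.0, 0.3]
opening: 0.002
```

```bash
python3 - <<'E'
from cell import env
import cv2
s=env.state();print(s["ft_force"],s["eef_pos"])
im=env.read_camera("scene"); c=im[140:210,210:280]
cv2.imwrite("pics/s15.png",cv2.resize(cv2.convertScaleAbs(c[:,:,::-1],alpha=2.2),None,fx=8,fy=8,interpolation=cv2.INTER_CUBIC))
E
```

```text
[ 0.37557404 -1.01327058  0.28895731] [ 526.42415195 -119.46900847  115.00030181]
```

View pics/s15.png

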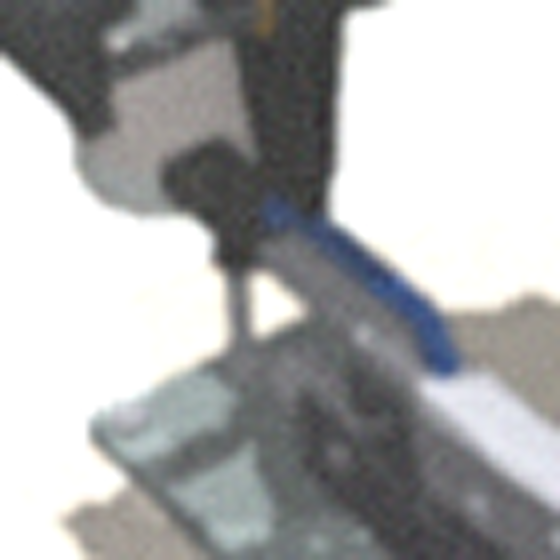

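The handle has risen a few mm against the finger, so it is freed. Now lifting slowly with the finger staying on.

Call:
{"op": "jog_arm", "data": {"series": [{"dx": 0.0, "dy": 0.0003, "dz": 0.0015, "rx": 0.0, "ry": 0.0, "rz": 0.0, "gripper": 0.0}, {"dx": 0.0, "dy": 0.0005, "dz": 0.002, "rx": 0.0, "ry": 0.0, "rz": 0.0, "gripper": 0.0}, {"dx": 0.0, "dy": 0.0005, "dz": 0.002, "rx": 0.0, "ry": 0.0, "rz": 0.0, "gripper": 0.0}, {"dx": 0.0, "dy": 0.0005, "dz": 0.002, "rx": 0.0, "ry": 0.0, "rz": 0.0, "gripper": 0.0}]}}

```text
t: 25.55
eef_pos: [526.8, -117.9, 123.1]
tcp_rot: [-1.571, -0.0, 0.082]
ft_force: [0.1, 0.6, -0.2]
opening: 0.004
```

Call:
{"op": "jog_arm", "data": {"series": [{"dx": 0.0, "dy": 0.0007, "dz": 0.003, "rx": 0.0, "ry": 0.0, "rz": 0.0, "gripper": 0.0}, {"dx": 0.0, "dy": 0.0007, "dz": 0.003, "rx": 0.0, "ry": 0.0, "rz": 0.0, "gripper": 0.0}, {"dx": 0.0, "dy": 0.0007, "dz": 0.003, "rx": 0.0, "ry": 0.0, "rz": 0.0, "gripper": 0.0}]}}

```text
t: 25.85
eef_pos: [526.8, -115.8, 132.2]
tcp_rot: [-1.571, -0.0, 0.082]
ft_force: [-0.4, 0.5, -0.7]
opening: 0.005
```

```bash
python3 - <<'E'
from cell import env
import cv2
s=env.state();print(s["ft_force"],s["eef_pos"])
im=env.read_camera("scene"); c=im[140:210,210:280]
cv2.imwrite("pics/s16.png",cv2.resize(cv2.convertScaleAbs(c[:,:,::-1],alpha=2.2),None,fx=8,fy=8,interpolation=cv2.INTER_CUBIC))
E
```

```text
[-0.44847595  0.47566303 -0.74332866] [ 526.78730861 -115.7935497   132.18421144]
```

View pics/s16.png

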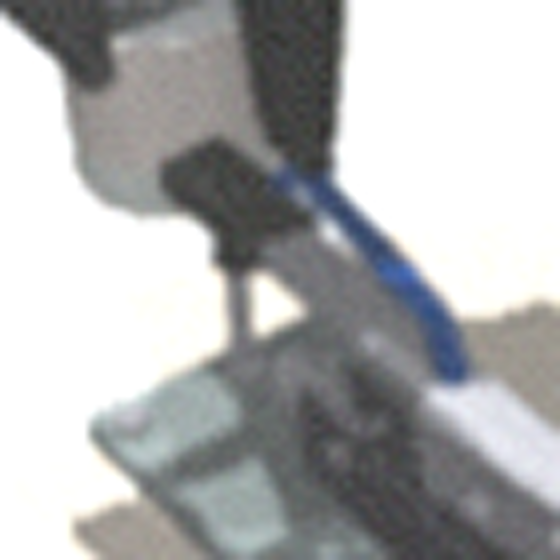

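Call:
{"op": "jog_arm", "data": {"series": [{"dx": 0.0, "dy": 0.002, "dz": 0.01, "rx": 0.0, "ry": 0.0, "rz": 0.0, "gripper": 0.0}, {"dx": 0.0, "dy": 0.004, "dz": 0.02, "rx": 0.0, "ry": 0.0, "rz": 0.0, "gripper": 0.0}, {"dx": 0.0, "dy": 0.0, "dz": 0.03, "rx": 0.0, "ry": 0.0, "rz": 0.0, "gripper": 0.0}, {"dx": 0.0, "dy": 0.0, "dz": 0.03, "rx": 0.0, "ry": 0.0, "rz": 0.0, "gripper": 0.0}, {"dx": 0.0, "dy": 0.0, "dz": 0.02, "rx": 0.0, "ry": 0.0, "rz": 0.0, "gripper": 0.0}]}}

```text
t: 26.4
eef_pos: [527.0, -109.8, 244.5]
tcp_rot: [-1.572, -0.002, 0.082]
ft_force: [0.3, -0.4, -0.5]
opening: 0.008
```

```bash
python3 - <<'E'
from cell import env
import cv2
s=env.state();print(s["t"],s["ft_force"],s["eef_pos"])
im=env.read_camera("scene"); c=im[110:260,190:350]
cv2.imwrite("pics/s17.png",cv2.resize(cv2.convertScaleAbs(c[:,:,::-1],alpha=1.6),None,fx=4,fy=4,interpolation=cv2.INTER_CUBIC))
E
```

```text
26.4 [ 0.31114927 -0.39304094 -0.48208097] [ 526.9806241  -109.75056471  244.50688054]
```

View pics/s17.png

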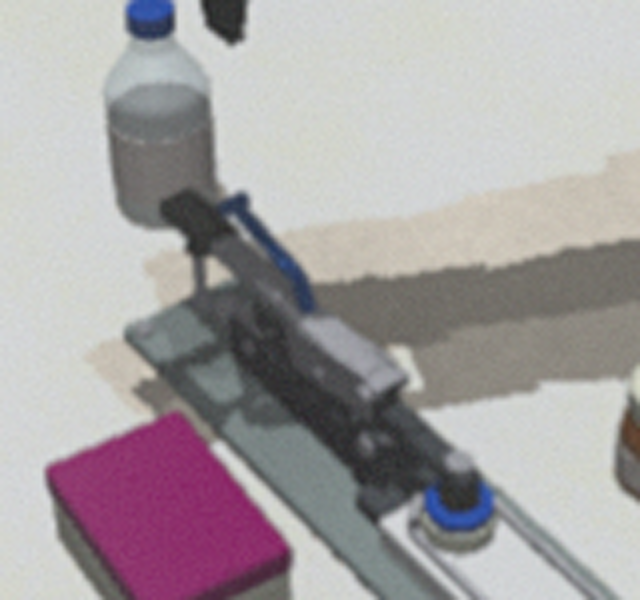

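Call:
{"op": "jog_arm", "data": {"series": [{"dx": 0.0, "dy": 0.0, "dz": 0.0, "rx": 0.0, "ry": 0.0, "rz": 0.0, "gripper": 0.0}, {"dx": 0.0, "dy": 0.0, "dz": 0.0, "rx": 0.0, "ry": 0.0, "rz": 0.0, "gripper": 0.0}, {"dx": 0.0, "dy": 0.0, "dz": 0.0, "rx": 0.0, "ry": 0.0, "rz": 0.0, "gripper": 0.0}, {"dx": 0.0, "dy": 0.0, "dz": 0.0, "rx": 0.0, "ry": 0.0, "rz": 0.0, "gripper": 0.0}, {"dx": 0.0, "dy": 0.0, "dz": 0.0, "rx": 0.0, "ry": 0.0, "rz": 0.0, "gripper": 0.0}]}}

```text
t: 26.95
eef_pos: [526.6, -109.8, 241.3]
tcp_rot: [-1.57, 0.001, 0.082]
ft_force: [-0.6, -0.2, 0.4]
opening: 0.004
```

```bash
python3 - <<'E'
from cell import env
import cv2
from h import *
S=env.camera_info("scene");p=[509.4,93,1.652]
s=env.state();print(s["t"])
im=env.read_camera("scene")[:,:,::-1].copy(); cv2.imwrite("pics/s18raw.png",im)
x0,y0,sc=215,140,8;outs=[]
for k in(cv2.imread("pics/s12raw.png"),im):
  big=cv2.convertScaleAbs(cv2.resize(k[y0:y0+60,x0:x0+48],None,fx=sc,fy=sc,interpolation=cv2.INTER_CUBIC),alpha=1.6)
  for z,c in((79,(0,0,255)),(83.4,(0,255,255)),(90,(0,255,0))):
    q=(proj(plw(p,-249,0,z),S)[0]-[x0,y0]+.5)*sc; cv2.circle(big,tuple(int(v) for v in q),3,c,-1)
  outs.append(big)
cv2.imwrite("pics/cmp18.png",np.hstack(outs))
E
```

```text
26.95
```

View pics/cmp18.png

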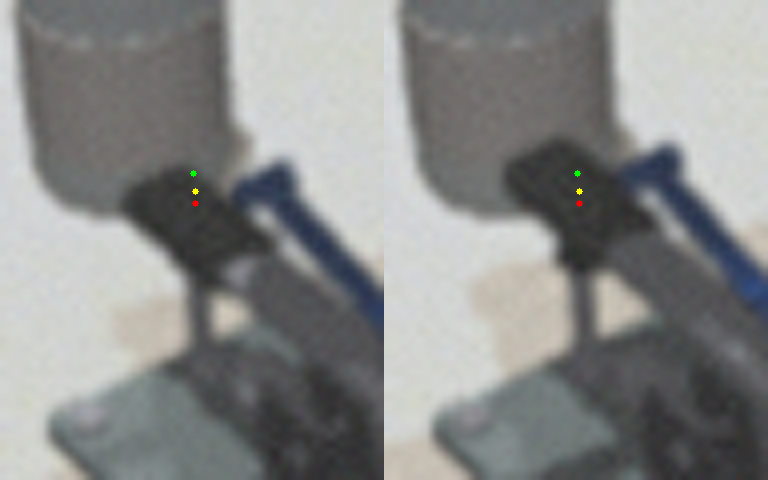

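The handle is now about 9 mm up, past dead centre, and seems to be rising slowly. Waiting and checking.

Call:
{"op": "jog_arm", "data": {"series": [{"dx": 0.0, "dy": 0.0, "dz": 0.0, "rx": 0.0, "ry": 0.0, "rz": 0.0, "gripper": 0.0}, {"dx": 0.0, "dy": 0.0, "dz": 0.0, "rx": 0.0, "ry": 0.0, "rz": 0.0, "gripper": 0.0}, {"dx": 0.0, "dy": 0.0, "dz": 0.0, "rx": 0.0, "ry": 0.0, "rz": 0.0, "gripper": 0.0}, {"dx": 0.0, "dy": 0.0, "dz": 0.0, "rx": 0.0, "ry": 0.0, "rz": 0.0, "gripper": 0.0}, {"dx": 0.0, "dy": 0.0, "dz": 0.0, "rx": 0.0, "ry": 0.0, "rz": 0.0, "gripper": 0.0}, {"dx": 0.0, "dy": 0.0, "dz": 0.0, "rx": 0.0, "ry": 0.0, "rz": 0.0, "gripper": 0.0}, {"dx": 0.0, "dy": 0.0, "dz": 0.0, "rx": 0.0, "ry": 0.0, "rz": 0.0, "gripper": 0.0}, {"dx": 0.0, "dy": 0.0, "dz": 0.0, "rx": 0.0, "ry": 0.0, "rz": 0.0, "gripper": 0.0}]}}

```text
t: 27.8
eef_pos: [526.8, -109.9, 241.9]
tcp_rot: [-1.571, -0.0, 0.082]
ft_force: [-0.0, 0.9, 0.2]
opening: 0.004
```

```bash
python3 - <<'E'
from cell import env
import cv2
from h import *
s=env.state();print(s["t"])
im=env.read_camera("scene")[:,:,::-1].copy(); cv2.imwrite("pics/s19raw.png",im)
x0,y0,sc=200,130,7;outs=[]
for k in(cv2.imread("pics/s18raw.png"),im):
  outs.append(cv2.convertScaleAbs(cv2.resize(k[y0:y0+70,x0:x0+55],None,fx=sc,fy=sc,interpolation=cv2.INTER_CUBIC),alpha=1.6))
cv2.imwrite("pics/cmp19.png",np.hstack(outs))
E
```

```text
27.8
```

View pics/cmp19.png

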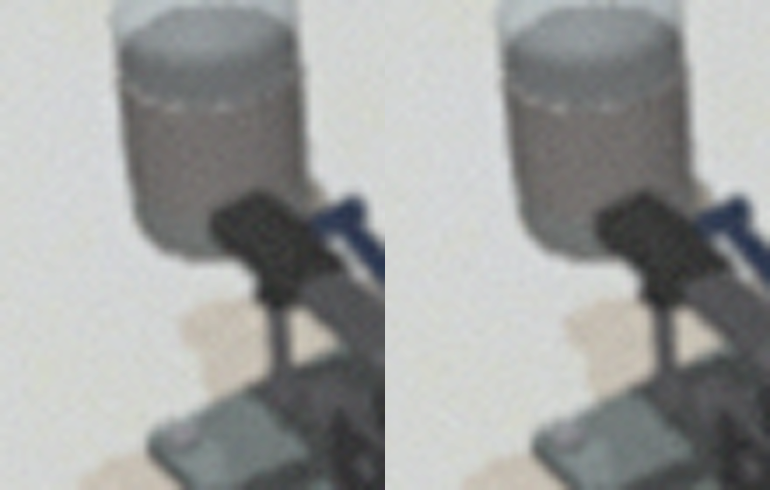

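The handle is static just above dead centre, so the lever was not pressed far enough. I'll press it again, nearer its bottom, and watch the force.

Call:
{"op": "jog_arm", "data": {"series": [{"dx": 0.0, "dy": -0.008, "dz": -0.03, "rx": 0.0, "ry": 0.0, "rz": 0.0, "gripper": 0.0}, {"dx": 0.0, "dy": 0.0, "dz": -0.03, "rx": 0.0, "ry": 0.0, "rz": 0.0, "gripper": 0.0}, {"dx": 0.0, "dy": 0.0, "dz": -0.025, "rx": 0.0, "ry": 0.0, "rz": 0.0, "gripper": 0.0}, {"dx": 0.0, "dy": 0.0, "dz": -0.015, "rx": 0.0, "ry": 0.0, "rz": 0.0, "gripper": 0.0}, {"dx": 0.0, "dy": 0.0, "dz": -0.006, "rx": 0.0, "ry": 0.0, "rz": 0.0, "gripper": 0.0}, {"dx": 0.0, "dy": 0.0, "dz": -0.002, "rx": 0.0, "ry": 0.0, "rz": 0.0, "gripper": 0.0}]}}

```text
t: 28.45
eef_pos: [526.8, -117.9, 133.6]
tcp_rot: [-1.571, 0.0, 0.082]
ft_force: [-0.8, -0.3, 1.2]
opening: 0.004
```

Call:
{"op": "jog_arm", "data": {"series": [{"dx": 0.0, "dy": 0.0, "dz": -0.001, "rx": 0.0, "ry": 0.0, "rz": 0.0, "gripper": 0.0}, {"dx": 0.0, "dy": 0.0, "dz": -0.001, "rx": 0.0, "ry": 0.0, "rz": 0.0, "gripper": 0.0}, {"dx": 0.0, "dy": 0.0, "dz": -0.001, "rx": 0.0, "ry": 0.0, "rz": 0.0, "gripper": 0.0}]}}

```text
t: 28.75
eef_pos: [527.0, -117.9, 131.5]
tcp_rot: [-1.571, -0.001, 0.082]
ft_force: [-0.2, -0.5, 0.3]
opening: 0.005
```

Call:
{"op": "jog_arm", "data": {"series": [{"dx": 0.0, "dy": 0.0, "dz": -0.001, "rx": 0.0, "ry": 0.0, "rz": 0.0, "gripper": 0.0}, {"dx": 0.0, "dy": 0.0, "dz": -0.001, "rx": 0.0, "ry": 0.0, "rz": 0.0, "gripper": 0.0}, {"dx": 0.0, "dy": 0.0, "dz": -0.001, "rx": 0.0, "ry": 0.0, "rz": 0.0, "gripper": 0.0}]}}

```text
t: 29.05
eef_pos: [526.8, -117.9, 127.9]
tcp_rot: [-1.571, -0.0, 0.082]
ft_force: [-0.5, -0.7, 0.6]
opening: 0.005
```

Call:
{"op": "jog_arm", "data": {"series": [{"dx": 0.0, "dy": 0.0, "dz": -0.001, "rx": 0.0, "ry": 0.0, "rz": 0.0, "gripper": 0.0}, {"dx": 0.0, "dy": 0.0, "dz": -0.001, "rx": 0.0, "ry": 0.0, "rz": 0.0, "gripper": 0.0}]}}

```text
t: 29.25
eef_pos: [526.8, -117.9, 125.8]
tcp_rot: [-1.571, -0.0, 0.082]
ft_force: [0.2, 0.2, -0.5]
opening: 0.004
```

Call:
{"op": "jog_arm", "data": {"series": [{"dx": 0.0, "dy": 0.0, "dz": -0.001, "rx": 0.0, "ry": 0.0, "rz": 0.0, "gripper": 0.0}, {"dx": 0.0, "dy": 0.0, "dz": -0.001, "rx": 0.0, "ry": 0.0, "rz": 0.0, "gripper": 0.0}, {"dx": 0.0, "dy": 0.0, "dz": -0.001, "rx": 0.0, "ry": 0.0, "rz": 0.0, "gripper": 0.0}]}}

```text
t: 29.55
eef_pos: [526.7, -117.8, 122.8]
tcp_rot: [-1.571, -0.0, 0.082]
ft_force: [0.0, 0.2, -0.1]
opening: 0.006
```

Call:
{"op": "jog_arm", "data": {"series": [{"dx": 0.0, "dy": 0.0, "dz": -0.001, "rx": 0.0, "ry": 0.0, "rz": 0.0, "gripper": 0.0}, {"dx": 0.0, "dy": 0.0, "dz": -0.001, "rx": 0.0, "ry": 0.0, "rz": 0.0, "gripper": 0.0}]}}

```text
t: 29.75
eef_pos: [526.8, -117.9, 120.8]
tcp_rot: [-1.571, -0.0, 0.082]
ft_force: [-0.3, 0.1, -0.5]
opening: 0.002
```

Call:
{"op": "jog_arm", "data": {"series": [{"dx": 0.0, "dy": 0.0, "dz": -0.001, "rx": 0.0, "ry": 0.0, "rz": 0.0, "gripper": 0.0}, {"dx": 0.0, "dy": 0.0, "dz": -0.001, "rx": 0.0, "ry": 0.0, "rz": 0.0, "gripper": 0.0}]}}

```text
t: 29.95
eef_pos: [526.7, -117.9, 118.8]
tcp_rot: [-1.571, -0.0, 0.082]
ft_force: [-0.0, 0.2, -0.4]
opening: 0.005
```

```bash
python3 - <<'E'
from cell import env
import cv2
s=env.state();print(s["t"],s["ft_force"],s["eef_pos"])
im=env.read_camera("scene"); c=im[140:210,210:280]
cv2.imwrite("pics/s20.png",cv2.resize(cv2.convertScaleAbs(c[:,:,::-1],alpha=2.2),None,fx=8,fy=8,interpolation=cv2.INTER_CUBIC))
E
```

```text
29.95 [-0.02468382  0.21017791 -0.38426181] [ 526.74727188 -117.85162239  118.76909698]
```

View pics/s20.png

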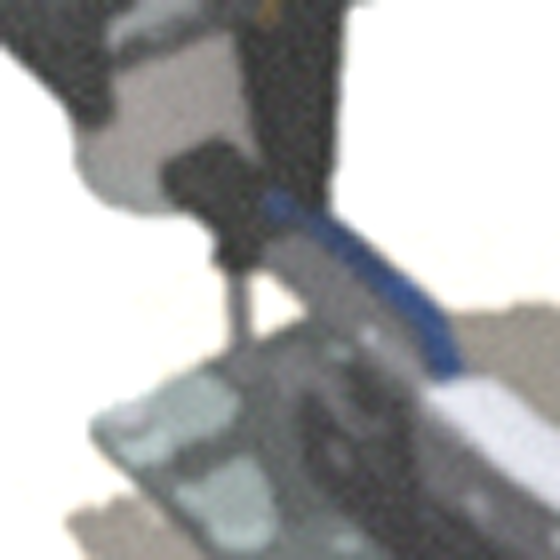

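```bash
python3 - <<'E'
import cv2,numpy as np
from cell import env
from h import *
S=env.camera_info("scene");p=[509.4,93,1.652]
a=cv2.imread("pics/s10raw.png",0);b=cv2.imread("pics/s18raw.png",0);c=cv2.imread("pics/s12raw.png",0)
up=lambda i:cv2.resize(i[140:200,215:275],None,fx=8,fy=8,interpolation=cv2.INTER_CUBIC)
A,B,C=map(up,(a,b,c))
for nm,(x,y,w,h) in(("sleeve",(110,150,160,130)),("rear",(110,150,80,90)),("lever tip",(225,150,80,60))):
  t=A[y:y+h,x:x+w]
  for n,I in(("t21",C),("now",B)):
    r=cv2.matchTemplate(I,t,cv2.TM_CCOEFF_NORMED);_,v,_,l=cv2.minMaxLoc(r);print(nm,n,v,((l[0]-x)/8,(l[1]-y)/8))
for X in((-249,0,79),(-249,0,83.4),(-249,0,90),(-208,0,116),(-207,0,121)): print(X,proj(plw(p,*X),S)[0])
E
```

```text
sleeve t21 0.9868914484977722 (0.0, -0.125)
sleeve now 0.9495082497596741 (0.0, -2.375)
rear t21 0.9942960739135742 (-0.125, -0.125)
rear now 0.8939143419265747 (-0.125, -2.625)
lever tip t21 0.9920088648796082 (-0.125, 0.0)
lever tip now 0.9830729961395264 (0.125, -2.125)
(-249, 0, 79) [238.98983664 164.9011856 ]
(-249, 0, 83.4) [238.87606042 163.43843011]
(-249, 0, 90) [238.70448126 161.23000045]
(-208, 0, 116) [247.87257849 161.12245309]
(-207, 0, 121) [248.01225973 159.58898543]
```

Call:
{"op": "jog_arm", "data": {"series": [{"dx": 0.0, "dy": 0.0, "dz": -0.001, "rx": 0.0, "ry": 0.0, "rz": 0.0, "gripper": 0.0}, {"dx": 0.0, "dy": 0.0, "dz": -0.001, "rx": 0.0, "ry": 0.0, "rz": 0.0, "gripper": 0.0}]}}

```text
t: 30.2
eef_pos: [526.8, -117.9, 116.8]
tcp_rot: [-1.571, -0.0, 0.082]
ft_force: [-0.3, 0.4, -0.0]
opening: 0.002
```

Call:
{"op": "jog_arm", "data": {"series": [{"dx": 0.0, "dy": 0.0, "dz": -0.001, "rx": 0.0, "ry": 0.0, "rz": 0.0, "gripper": 0.0}, {"dx": 0.0, "dy": 0.0, "dz": -0.001, "rx": 0.0, "ry": 0.0, "rz": 0.0, "gripper": 0.0}]}}

```text
t: 30.4
eef_pos: [526.8, -117.9, 114.8]
tcp_rot: [-1.571, -0.0, 0.082]
ft_force: [-1.0, -0.3, 1.5]
opening: 0.005
```

Call:
{"op": "jog_arm", "data": {"series": [{"dx": 0.0, "dy": 0.0, "dz": -0.001, "rx": 0.0, "ry": 0.0, "rz": 0.0, "gripper": 0.0}, {"dx": 0.0, "dy": 0.0, "dz": -0.0005, "rx": 0.0, "ry": 0.0, "rz": 0.0, "gripper": 0.0}]}}

```text
t: 30.6
eef_pos: [526.8, -117.9, 113.3]
tcp_rot: [-1.571, -0.0, 0.082]
ft_force: [0.5, -1.4, 0.8]
opening: 0.002
```

Call:
{"op": "jog_arm", "data": {"series": [{"dx": 0.0, "dy": 0.0, "dz": -0.001, "rx": 0.0, "ry": 0.0, "rz": 0.0, "gripper": 0.0}]}}

```text
t: 30.7
eef_pos: [526.9, -117.9, 112.4]
tcp_rot: [-1.571, -0.0, 0.082]
ft_force: [-0.2, 0.0, 0.6]
opening: 0.002
```

Call:
{"op": "jog_arm", "data": {"series": [{"dx": 0.0, "dy": 0.0, "dz": -0.001, "rx": 0.0, "ry": 0.0, "rz": 0.0, "gripper": 0.0}]}}

```text
t: 30.8
eef_pos: [526.8, -117.9, 111.3]
tcp_rot: [-1.571, -0.0, 0.082]
ft_force: [0.1, -1.1, 3.0]
opening: 0.002
```

```bash
python3 - <<'E'
from cell import env
import cv2
s=env.state();print(s["t"],s["ft_force"],s["eef_pos"])
im=env.read_camera("scene"); cv2.imwrite("pics/s21raw.png",im[:,:,::-1]);c=im[140:210,210:280]
cv2.imwrite("pics/s21.png",cv2.resize(cv2.convertScaleAbs(c[:,:,::-1],alpha=2.2),None,fx=8,fy=8,interpolation=cv2.INTER_CUBIC))
E
```

```text
30.8 [ 0.12788278 -1.11509523  3.03712624] [ 526.79454295 -117.85468842  111.30640471]
```

View pics/s21.png

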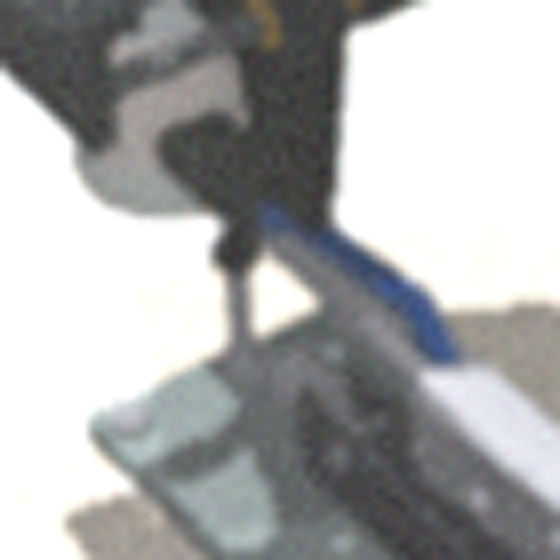

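Pressing deeper raises the handle further, to about 95 mm. Now lifting very slowly.

Call:
{"op": "jog_arm", "data": {"series": [{"dx": 0.0, "dy": 0.0, "dz": 0.0, "rx": 0.0, "ry": 0.0, "rz": 0.0, "gripper": 0.0}, {"dx": 0.0, "dy": 0.0, "dz": 0.001, "rx": 0.0, "ry": 0.0, "rz": 0.0, "gripper": 0.0}, {"dx": 0.0, "dy": 0.0, "dz": 0.001, "rx": 0.0, "ry": 0.0, "rz": 0.0, "gripper": 0.0}, {"dx": 0.0, "dy": 0.0002, "dz": 0.001, "rx": 0.0, "ry": 0.0, "rz": 0.0, "gripper": 0.0}]}}

```text
t: 31.25
eef_pos: [526.8, -117.6, 114.5]
tcp_rot: [-1.571, -0.0, 0.082]
ft_force: [-0.2, -0.4, 3.7]
opening: 0.007
```

```bash
python3 - <<'E'
from cell import env
import cv2
s=env.state();print(s["t"],s["ft_force"],s["eef_pos"])
im=env.read_camera("scene"); cv2.imwrite("pics/s22raw.png",im[:,:,::-1]);c=im[130:200,210:280]
cv2.imwrite("pics/s22.png",cv2.resize(cv2.convertScaleAbs(c[:,:,::-1],alpha=2.2),None,fx=8,fy=8,interpolation=cv2.INTER_CUBIC))
E
```

```text
31.25 [-0.1865491 -0.3552397  3.6585463] [ 526.75508554 -117.57110594  114.52789584]
```

View pics/s22.png

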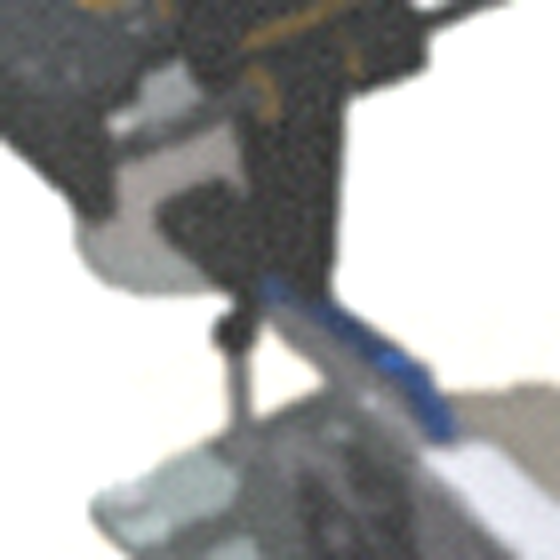

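The force stays at 3.7 N while lifting, so the handle is following. Continuing.

Call:
{"op": "jog_arm", "data": {"series": [{"dx": 0.0, "dy": 0.0003, "dz": 0.0015, "rx": 0.0, "ry": 0.0, "rz": 0.0, "gripper": 0.0}, {"dx": 0.0, "dy": 0.0004, "dz": 0.002, "rx": 0.0, "ry": 0.0, "rz": 0.0, "gripper": 0.0}, {"dx": 0.0, "dy": 0.0004, "dz": 0.002, "rx": 0.0, "ry": 0.0, "rz": 0.0, "gripper": 0.0}, {"dx": 0.0, "dy": 0.0004, "dz": 0.002, "rx": 0.0, "ry": 0.0, "rz": 0.0, "gripper": 0.0}]}}

```text
t: 31.7
eef_pos: [526.9, -116.3, 122.2]
tcp_rot: [-1.571, -0.0, 0.082]
ft_force: [0.2, -1.8, 4.8]
opening: 0.008
```

Call:
{"op": "jog_arm", "data": {"series": [{"dx": 0.0, "dy": 0.0008, "dz": 0.003, "rx": 0.0, "ry": 0.0, "rz": 0.0, "gripper": 0.0}, {"dx": 0.0, "dy": 0.0008, "dz": 0.003, "rx": 0.0, "ry": 0.0, "rz": 0.0, "gripper": 0.0}, {"dx": 0.0, "dy": 0.0008, "dz": 0.003, "rx": 0.0, "ry": 0.0, "rz": 0.0, "gripper": 0.0}, {"dx": 0.0, "dy": 0.0008, "dz": 0.003, "rx": 0.0, "ry": 0.0, "rz": 0.0, "gripper": 0.0}]}}

```text
t: 32.1
eef_pos: [526.7, -112.8, 134.1]
tcp_rot: [-1.571, -0.0, 0.082]
ft_force: [0.9, -0.8, 1.6]
opening: 0.006
```

Call:
{"op": "jog_arm", "data": {"series": [{"dx": 0.0, "dy": 0.0015, "dz": 0.004, "rx": 0.0, "ry": 0.0, "rz": 0.0, "gripper": 0.0}, {"dx": 0.0, "dy": 0.0015, "dz": 0.004, "rx": 0.0, "ry": 0.0, "rz": 0.0, "gripper": 0.0}, {"dx": 0.0, "dy": 0.0015, "dz": 0.004, "rx": 0.0, "ry": 0.0, "rz": 0.0, "gripper": 0.0}, {"dx": 0.0, "dy": 0.0015, "dz": 0.004, "rx": 0.0, "ry": 0.0, "rz": 0.0, "gripper": 0.0}, {"dx": 0.0, "dy": 0.002, "dz": 0.004, "rx": 0.0, "ry": 0.0, "rz": 0.0, "gripper": 0.0}]}}

```text
t: 32.6
eef_pos: [526.7, -104.8, 154.2]
tcp_rot: [-1.571, -0.0, 0.082]
ft_force: [0.7, -0.1, 1.7]
opening: 0.001
```

```bash
python3 - <<'E'
from cell import env
import cv2
s=env.state();print(s["t"],s["ft_force"],s["eef_pos"])
im=env.read_camera("scene"); c=im[110:260,190:350]
cv2.imwrite("pics/s23.png",cv2.resize(cv2.convertScaleAbs(c[:,:,::-1],alpha=1.6),None,fx=4,fy=4,interpolation=cv2.INTER_CUBIC))
E
```

```text
32.6 [ 0.73923286 -0.14784165  1.74211565] [ 526.74293199 -104.77947152  154.19363139]
```

View pics/s23.png

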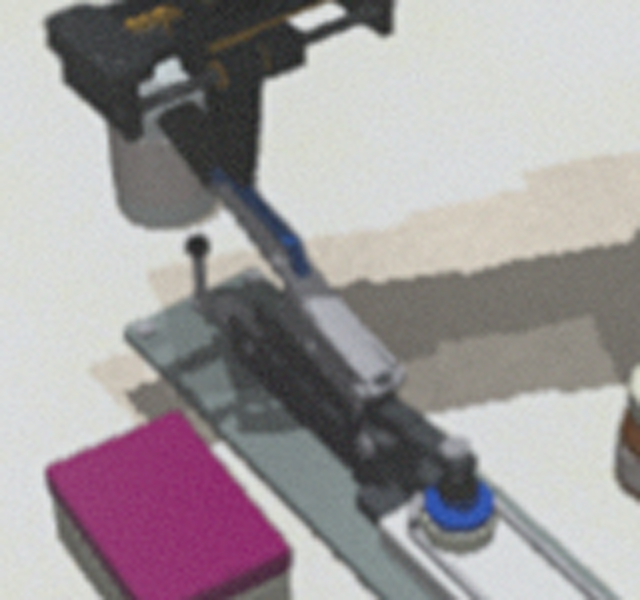

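Call:
{"op": "jog_arm", "data": {"series": [{"dx": 0.0, "dy": 0.0025, "dz": 0.005, "rx": 0.0, "ry": 0.0, "rz": 0.0, "gripper": 0.0}, {"dx": -0.0005, "dy": 0.0025, "dz": 0.005, "rx": 0.0, "ry": 0.0, "rz": 0.0, "gripper": 0.0}, {"dx": -0.0005, "dy": 0.0025, "dz": 0.005, "rx": 0.0, "ry": 0.0, "rz": 0.0, "gripper": 0.0}, {"dx": 0.0, "dy": 0.0025, "dz": 0.006, "rx": 0.0, "ry": 0.0, "rz": 0.0, "gripper": 0.0}, {"dx": 0.0, "dy": 0.0025, "dz": 0.008, "rx": 0.0, "ry": 0.0, "rz": 0.0, "gripper": 0.0}, {"dx": 0.0, "dy": 0.0, "dz": 0.01, "rx": 0.0, "ry": 0.0, "rz": 0.0, "gripper": 0.0}, {"dx": 0.0, "dy": 0.0, "dz": 0.02, "rx": 0.0, "ry": 0.0, "rz": 0.0, "gripper": 0.0}, {"dx": 0.0, "dy": 0.0, "dz": 0.03, "rx": 0.0, "ry": 0.0, "rz": 0.0, "gripper": 0.0}, {"dx": 0.0, "dy": 0.0, "dz": 0.03, "rx": 0.0, "ry": 0.0, "rz": 0.0, "gripper": 0.0}]}}

```text
t: 33.55
eef_pos: [525.5, -92.4, 274.4]
tcp_rot: [-1.571, 0.0, 0.082]
ft_force: [0.2, -1.1, -0.7]
opening: 0.003
```

```bash
python3 - <<'E'
from cell import env
import cv2
from h import *
s=env.state();print(s["t"],s["ft_force"],s["eef_pos"])
im=env.read_camera("scene"); cv2.imwrite("pics/s24raw.png",im[:,:,::-1]);c=im[110:260,190:350]
cv2.imwrite("pics/s24.png",cv2.resize(cv2.convertScaleAbs(c[:,:,::-1],alpha=1.6),None,fx=4,fy=4,interpolation=cv2.INTER_CUBIC))
o=[cv2.convertScaleAbs(cv2.resize(cv2.imread(f)[215:260,300:340],None,fx=9,fy=9,interpolation=cv2.INTER_CUBIC),alpha=1.6) for f in("pics/scene5raw.png","pics/s24raw.png")]
cv2.imwrite("pics/lid24.png",np.hstack(o))
a=cv2.imread("pics/scene5raw.png",0);b=cv2.imread("pics/s24raw.png",0)
t=a[125:175,225:285];r=cv2.matchTemplate(b[115:195,215:300],t,cv2.TM_CCOEFF_NORMED);print(cv2.minMaxLoc(r))
E
```

```text
33.55 [ 0.22384554 -1.08090891 -0.71127525] [525.54124422 -92.42415697 274.4136412 ]
(-0.1737990528345108, 0.9743673205375671, (0, 30), (10, 10))
```

View pics/s24.png

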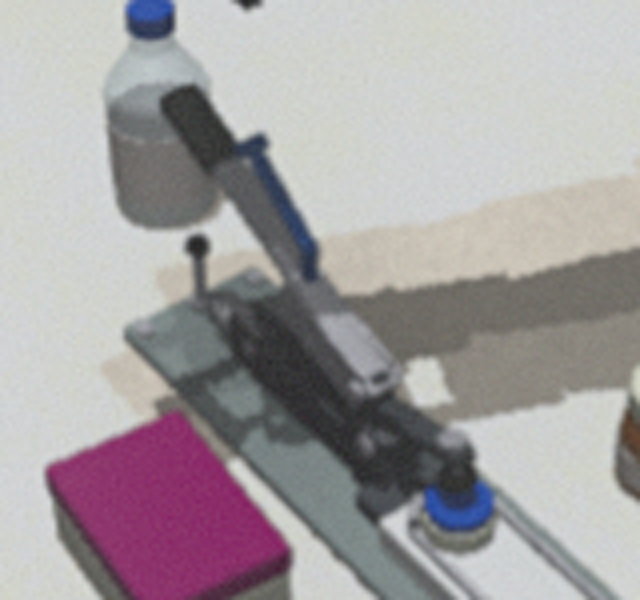

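View pics/lid24.png

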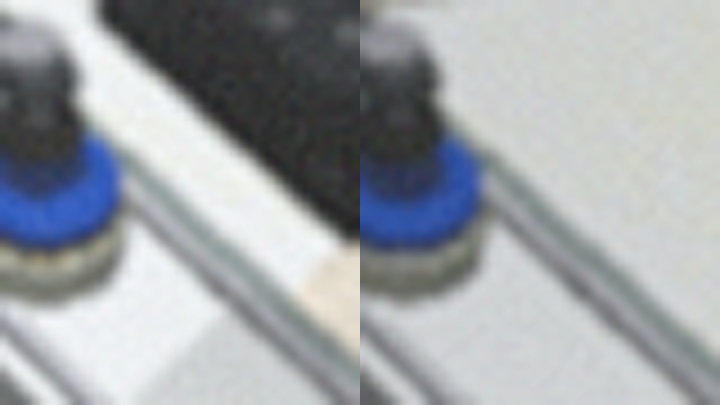

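```bash
python3 - <<'E'
import cv2,numpy as np
o=[cv2.convertScaleAbs(cv2.resize(cv2.imread(f)[225:255,290:330],None,fx=9,fy=9,interpolation=cv2.INTER_NEAREST),alpha=1.6) for f in("pics/scene5raw.png","pics/s24raw.png")]
cv2.imwrite("pics/lid25.png",np.hstack(o))
for f in("pics/scene5raw.png","pics/s24raw.png"):
    print(cv2.imread(f)[234:252,302:307].mean(1).astype(int).tolist())
E
```

```text
[[59, 39, 31], [64, 40, 33], [80, 45, 32], [106, 54, 34], [119, 60, 35], [120, 60, 35], [113, 58, 36], [89, 48, 32], [63, 47, 42], [64, 72, 74], [82, 93, 95], [84, 91, 90], [74, 80, 78], [70, 75, 75], [91, 94, 93], [128, 127, 126], [146, 144, 143], [141, 139, 138]]
[[52, 34, 30], [53, 35, 30], [58, 35, 29], [80, 43, 29], [99, 50, 29], [104, 52, 31], [102, 51, 30], [83, 43, 30], [64, 45, 40], [73, 70, 68], [76, 79, 78], [66, 71, 70], [61, 67, 65], [67, 71, 70], [95, 96, 95], [121, 120, 119], [129, 127, 126], [122, 120, 119]]
```

View pics/lid25.png

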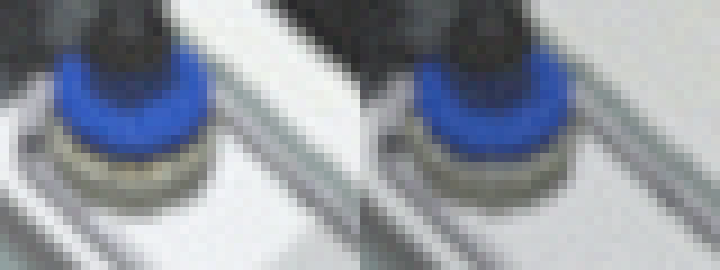

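The handle image matches the open start, the yellow ring is gone and the cassette has not moved. The arm is clear, so I'm handing in.

```bash
python3 - <<'E'
from cell import env
print(env.job_done(), env.state()["t"])
E
```

```text
the job is handed in; nothing more can be done
the job is handed in; nothing more can be done
```

The cassette is closed and left in its place, the pliers have been locked and released, and the handle is fully open. I handed the job in at about 34 s with the arm clear.

- **Seating:** I slid the middle-sized cassette in until it met the stops. The first push touched only one stop and peaked at about 18.6 N, under the 20 N limit but close. I backed off and re-seated it with light sideways nudges. It then resisted both ways, and the camera put it within about 1 mm of my estimate of the nest.
- **Locking:** I crept the handle down past dead centre and felt it bottom at about 79 mm. I held it there with about 12.5–13 N for over half a second, and the picture showed it staying locked.
- **Release:** This took several presses:
  - After the first, the handle stayed locked.
  - A second was broken off to move the finger back over the rolled end.
  - The third freed the handle, but it hung just above dead centre.
  - The last press went to about 100 mm, and the handle followed the finger up as I lifted it slowly. The highest reading on the lever was about 8 N.

**Last checks:** The handle matches its starting open picture, and the cassette is still in the nest. The yellow ring is no longer visible, but at about 0.3 pixel per mm the picture can't show a small leftover gap. The bottle and tip box looked unmoved in the last pictures. I did not recheck the jar and tin at the end.

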